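# Free plaster casts from their formers and store them in the model drawer

## Task

Open the model drawer fully, free every plaster cast that is still stuck in a rubber former by twisting it to and fro while easing it upwards (the former must stay down on its plate), and press all the casts, including any that already stands on the bench, foot down and fully home into recesses of the drawer, one in each. When all are seated, push the drawer fully shut; leave the amber glass jar standing where it is.

Things in the scene. Friction and masses are not known exactly. Their poses are not given: they have to be found in the camera images.
- cast_a_mid (a point): white plaster dental cast, 60 mm tall: round plug foot (44 mm across, 20 long, tapering to 38 over the lowest 6), on it a wider five-sided block 32 tall, 62 long (x, pointed at +x), 36 wide (y; sides flat from x -31 to +13), on top an arch of teeth 8 high. Point: on the axis, 30 mm above the underside, 10 above the block's overhanging bottom (shoulder); z up. 0.32 kg, foot heavy. May be absent; starts stuck in former A
- cast_b_mid (a point): a cast just like cast A, same point and axes; may be absent; starts stuck in former B, turned at random about the vertical. Grip casts by the flat sides, high on the block (20 to 26 mm above the shoulder), so that the fingertips stay clear of what lies below
- cast_c_mid (a point): a cast just like cast A, same point and axes; may be absent; starts stuck in former C, turned at random about the vertical
- cast_d_mid (a point): a cast just like cast A, same point and axes; may be absent; starts already free, standing on its foot on the bench near the formers
- former_a_mouth (a point): former A: black rubber block 90 x 90 mm with steel bottom, 1 kg, on a fixed aluminium plate 100 x 100 x 6. Point: centre of the bore's mouth, in the top face 27 mm above the bench. Bore 17 mm deep; sprung rubber in it grips the cast's foot; the stuck cast's shoulder stands 3 mm above the top face. May be empty
- former_c_mouth (a point): former C, just like former A
- former_b_mouth (a point): former B, just like former A. Pulled straight, a foot holds with 15 to 30 N, more than the former's weight (10 N), so that the former rises too; turned 0.3 rad to and fro (0.3 to 0.8 N m) while raised 2 to 3 mm a sweep it slips up with a few N and is free 12 mm up
- former_a (a joint): how far former A is lifted off its plate, in m: 0 down on the plate, at most 0.04. Guide pins let it rise but not turn; it drops back by its weight
- former_b (a joint): how far former B is lifted off its plate, in m: 0 down on the plate, at most 0.04. Guide pins let it rise but not turn; it drops back by its weight
- former_c (a joint): how far former C is lifted off its plate, in m: 0 down on the plate, at most 0.04. Guide pins let it rise but not turn; it drops back by its weight
- drawer (a joint): how far the drawer is open, in m: 0 shut, 0.15 fully open (end stop). Slides out of the cabinet's front, with about 3 N of drag, and stays where it is left. Starts shut or up to 0.03 ajar
- drawer_handle (a point): middle of the drawer's handle: level round steel bar 12 mm thick, 110 long (y), 70 mm above the bench, its axis 65 mm in front of the grey front panel (its top 77 mm above the bench). Moves with the drawer; x points into the cabinet (opens along -x). Cabinet: white, 400 wide, 200 deep, 89 mm tall. Seated casts pass under its top with 7 mm to spare
- recess_1 (a point): recess 1 of 4 in the drawer's grey insert, the one at the robot's right-hand end: centre of its mouth, in the insert's top face 32 mm above the bench, 131 mm behind the handle bar; moves with the drawer, axes as the handle's. Round, 48 mm across, 20 deep; 86 mm from the next. Under the cabinet's top while the drawer is shut
- recess_2 (a point): recess 2, the next to the left, just like recess 1. Two sprung rubber buttons in it grip a cast's foot, so that a cast stands proud until pressed down (5 to 15 N); pressed home, its shoulder lies on the insert and its mid point is 10 mm above this point. Any turn about the vertical will do
- recess_3 (a point): recess 3, the third from the right, just like recess 1
- recess_4 (a point): recess 4, the one at the robot's left-hand end, just like recess 1
- jar: amber glass jar, 64 mm across and 100 mm tall, at the right of the bench; origin at the centre of its underside. A bystander.
Not all that is in view belongs to the job. Leave any green look-alike of the part that bears cast_d_mid alone.

How it is judged:
By the outcome, as a careful person would: the job done as asked, in the order asked, and still so for the second after the job is handed in, with the robot touching nothing.
Of cast_a, cast_b, cast_c, cast_d only 3 to 4 are there at a start; the rules pass over those that are not, and their reading is None.
At some moment in a run one of cast_d may be knocked a few centimetres aside while the robot is not near it.
Once in a run the grip may slacken for a moment while it holds something.
It also fails if it takes over 210 s, if anything falls off the work surface, if the arm or the gripper's body presses on something with over 40 N, if the wrist force passes 120 N, or if a joint passes its speed limit or range.

## Robot

A 6-joint arm with a two-finger parallel gripper is mounted at the origin on the work surface. World frame = base frame: x ahead of the robot, y to its left, z up, the work surface at z = 0. Lengths are in m, angles in rad, forces in N, time in s.
With the tool pointing down it reaches from about 0.35 to 0.975 m from the base axis. Payload 17.4 kg.
Tool frame: the origin (TCP) lies at the very end of the fingers, on their centre line; the grasp point (between the pads) lies 19 mm behind it; z points along the fingers, y is the direction in which the jaws open and shut (so a half turn about z gives the same grasp; the last joint's range is limited). The gripper opens to 85 mm and grips with 20 to 120 N. Pads are 22 mm wide; open, the fingers measure 114 mm over their backs; the gripper's body (76 mm by 85 mm) begins 54 mm behind the grasp point. The pads swing forward as they close: fully open they stand 13 mm farther back than shut.
Start: joints at [-1.176, 0.116, 1.442, -0, 1.584, -0.038], TCP at [0.283, -0.613, 0.231] pointing down, gripper open.
Joint ranges: [-2.83, 2.83], [-0.83, 2.19], [0.07, 2.5], [-1.14, 4.28], [0.01, 3], [-2.97, 2.97]. Speed limits (rad/s): [1.89, 1.89, 2.22, 3.14, 3.14, 3.14].

## Interface

Orientations are given as a rotation vector (axis times angle).
In Python, from workcell import observe, capture, hand_in gives the robot as it stands.
- The arm moves only by the tool move_arm, never from a script. Its argument "plan" is a list of rows, each an object of numbers: "rx", "ry", "rz": the turn, a rotation vector about the world's x, y, z in degrees; "tx", "ty", "tz": the shift along the world's x, y, z in cm; "grip": the opening in per cent of the stroke, from 0 (shut) to 100 (fully open). In form: [{"rx": .., "ry": .., "rz": .., "tx": .., "ty": .., "tz": .., "grip": ..}, ...]. A call has 1 to 20 rows; each row shifts and turns the commanded pose from where the row before left it; what a row does not reach is not made up. A row lasts 1/8 s, in which the tool goes at most 62.5 mm and 10.7 degrees, less where a joint would pass 70% of its speed; a pose out of reach is approached as far as the arm can. A call with a gripper value outside its range is refused whole. The fingers move at their own pace and stop on an object; "squeeze" is the grip in N (left out, the last holds). Time passes only in rows, so rows that do not move let the fingers close. It gives the time, the measured TCP pose, the force and the opening at its end, in the units of the state.
- observe(): the state, without advancing time (a new reading comes with each control period).
- capture(name): name is "scene" or "top"; returns a dict with "frame" (400x640x3 uint8, red, green, blue), "mtx" (3x3 intrinsics, pixels), "rvec" (rotation vector, rad) and "tvec" (3), from world to camera coordinates, as OpenCV has them. Camera axes: x right, y down, z forward; pixel columns grow to the right and rows downward; lengths in m; the calibration is good to about 2 mm. A picture is of the moment at which its call begins. There is no depth.
- hand_in(): hands the job in, once; it reports no verdict.
The state is a dict: "time": time; "joint_positions": joint angles; "qd": joint speeds; "effort": joint torques, N m; "tcp_pos": TCP position; "tool_rot": TCP orientation; "force": force on the tool from outside, world axes, zero at the start; "ft_torque": the same for the moment, N m; "finger_gap": opening from 0.0 (shut) to 1.0 (fully open).
Only numpy, scipy, OpenCV 4.12 (cv2) and the standard library are available. Lean on these libraries where they do the work, as an engineer would, in place of code of your own. Each camera call takes 0.05 s, during which the arm holds its last target. There are 200 camera calls.

## Working session

There is one attempt and no reset: what is moved stays moved. The work goes in short steps, Python scripts to look and compute and a tool call to move; the robot and the scene stay as the last step left them, time stands still between calls to the robot, and variables do not carry over. Pictures are saved under pics/ and viewed, about 12 in all and at most 16, crops included, and the job is handed in when it is done.

Besides the shell and the picture viewer there is one more tool, called after "Emit:" by a JSON object that holds its "method" and its "body". move_arm: Moves the arm, as the interface text tells. Its arguments: {"type":"object","properties":{"plan":{"type":"array","items":{"type":"object","properties":{"rx":{"type":"number"},"ry":{"type":"number"},"rz":{"type":"number"},"tx":{"type":"number"},"ty":{"type":"number"},"tz":{"type":"number"},"grip":{"type":"number"}}}},"squeeze":{"type":"number"}},"required":["plan"]}

```bash
mkdir -p pics; ls; cat > h.py <<'E'
import numpy as np, cv2
from workcell import observe, capture, hand_in
def save(n, c): cv2.imwrite('pics/'+n, c['frame'][:,:,::-1])
def ray(c,uv):
    R,_=cv2.Rodrigues(np.array(c['rvec'],float)); t=np.array(c['tvec'],float).ravel()
    p=np.linalg.inv(np.array(c['mtx']))@np.r_[uv,1.]
    return -R.T@t, R.T@p
def onz(c,uv,z):
    o,d=ray(c,uv); return o+d*(z-o[2])/d[2]
def proj(c,P):
    return cv2.projectPoints(np.array(P,float).reshape(-1,3),np.array(c['rvec'],float),np.array(c['tvec'],float),np.array(c['mtx'],float),None)[0].reshape(-1,2)
E
python3 - <<'E'
from h import *
import pickle
s=observe();print(s)
for n in('scene','top'):
    c=capture(n);save(n+'0.png',c);pickle.dump(c,open(n+'0.pkl','wb'));print(n,ray(c,[320,200]),c['mtx'][0])
E
```

```text
pics
{'time': 0.0, 'joint_positions': array([-1.17581027e+00,  1.16504555e-01,  1.44229526e+00, -2.71368530e-05,
        1.58402031e+00, -3.78528350e-02]), 'qd': array([ 0.00119493,  0.00065467,  0.00045582,  0.00086869,  0.00064002,
       -0.00011251]), 'effort': array([-3.18116516e-03, -7.31980562e+01, -6.32493353e+01, -2.00204663e-04,
        6.33563439e-03, -3.04712262e-05]), 'tcp_pos': array([ 0.28300152, -0.61258232,  0.23053104]), 'tool_rot': array([-3.06713241e+00, -6.74347805e-01,  3.84267525e-04]), 'force': array([0.67455798, 0.22579936, 0.8521783 ]), 'ft_torque': array([-0.01288234, -0.01071212, -0.02690662]), 'finger_gap': 1.0014040840467424}
scene (array([ 1.25114371, -0.59527378,  0.82894231]), array([-0.59243149,  0.45988598, -0.66148503])) [444.82261498   0.         322.19184496]
top (array([ 0.41514757, -0.06371232,  1.15414122]), array([ 1.40047588e-01,  5.52871786e-04, -9.90244833e-01])) [437.04753043   0.         319.6737243 ]
```

View pics/scene0.png

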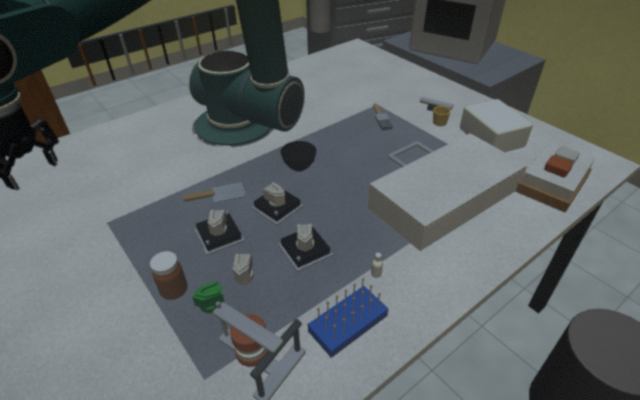

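View pics/top0.png

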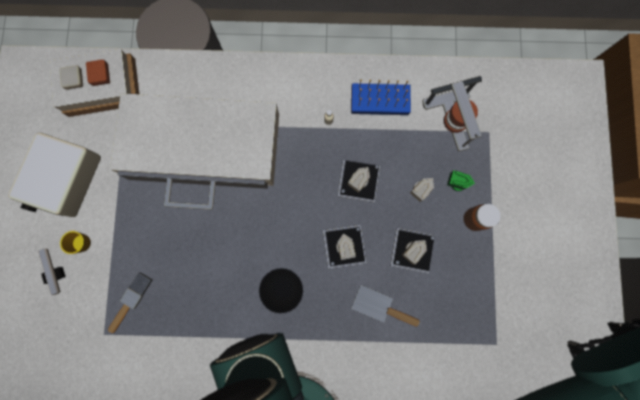

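The scene shows the three formers with casts, and a free cast by the green look-alike at about top (424,187). The jar is at (487,215) and the drawer handle bar runs (165..213,207). Next I'll measure these.

```bash
cat > m.py <<'E'
from h import *
def blobs(c,box,lo=150,amin=60):
    x0,y0,x1,y1=box
    f=c['frame'];g=f.min(2).copy()
    m=np.zeros(g.shape,np.uint8);m[y0:y1,x0:x1]=(g[y0:y1,x0:x1]>lo)*255
    n,l,st,ce=cv2.connectedComponentsWithStats(m)
    return [( (l==i).astype(np.uint8),st[i],ce[i]) for i in range(1,n) if st[i][4]>=amin]
E
python3 - <<'E'
from m import *
import pickle
c=pickle.load(open('top0.pkl','rb'));f=c['frame']
for p in [(360,178),(345,246),(415,250),(424,187),(372,200),(190,207),(200,215)]:print(p,f[p[1],p[0]])
m=(f.max(2)<45).astype(np.uint8);m[:130]=0;m[:, :310]=0;m[:,450:]=0;m[290:]=0
cs,_=cv2.findContours(cv2.morphologyEx(m,cv2.MORPH_CLOSE,np.ones((9,9))),0,2)
for k in cs:
    if cv2.contourArea(k)>300:
        r=cv2.minAreaRect(k);print('former',r,onz(c,r[0],.027).round(4))
for b,st,ce in blobs(c,(310,150,445,285),110):
    k=cv2.findContours(b,0,2)[0][0];print('cast',st,ce,cv2.minAreaRect(k),onz(c,ce,.06).round(4))
cv2.imwrite('pics/crop1.png',cv2.resize(f[150:285,310:445,::-1],None,fx=4.4,fy=4.4,interpolation=cv2.INTER_CUBIC))
for uv in[(165,207),(213,207)]:print(onz(c,uv,.07))
E
```

```text
(360, 178) [146 145 141]
(345, 246) [148 147 142]
(415, 250) [143 141 137]
(424, 187) [148 146 142]
(372, 200) [ 95  96 103]
(190, 207) [115 116 120]
(200, 215) [ 92  94 102]
former ((413.5600280761719, 249.91998291015625), (34.88266372680664, 33.093807220458984), 10.30484676361084) [ 0.4518 -0.3059  0.027 ]
former ((344.8100280761719, 246.16998291015625), (32.80975341796875, 32.95117950439453), 81.8698959350586) [ 0.4568 -0.1297  0.027 ]
former ((359.35540771484375, 179.5824432373047), (32.07630157470703, 32.75214385986328), 8.972626686096191) [ 0.6313 -0.1649  0.027 ]
cast [350 168  19  21 266] [359.69924812 178.        ] ((360.5, 176.99998474121094), (14.920376777648926, 22.12331771850586), 30.963754653930664) [ 0.6291 -0.1628  0.06  ]
cast [414 178  20  22 305] [424.00327869 187.5147541 ] ((423.5, 188.5), (21.0, 19.0), 90.0) [ 0.6088 -0.3264  0.06  ]
cast [338 235  17  24 281] [345.77580071 247.11032028] ((345.51922607421875, 246.09613037109375), (22.749473571777344, 13.924245834350586), 78.69007110595703) [ 0.4533 -0.1302  0.06  ]
cast [406 241  20  22 274] [416.18248175 250.86131387] ((416.9098205566406, 250.00819396972656), (13.443873405456543, 22.918601989746094), 39.80556869506836) [ 0.4486 -0.3053  0.06  ]
[0.540722   0.32330349 0.07      ]
[0.54384625 0.20356939 0.07      ]
```

View pics/crop1.png

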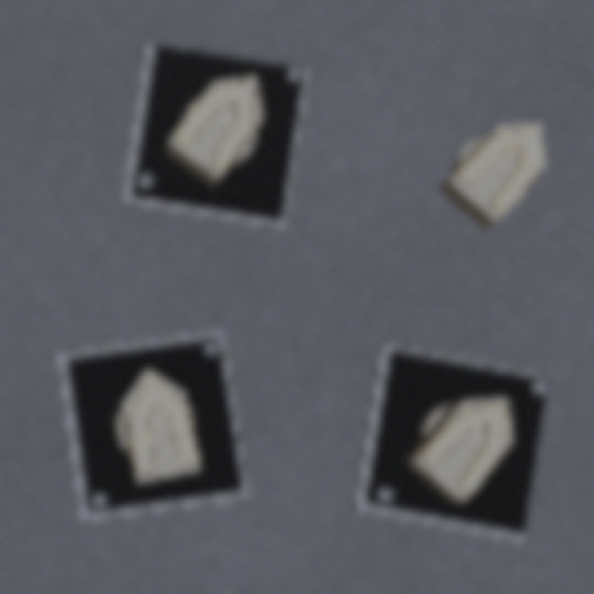

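The crop shows four casts, three in formers and one free, with noses pointing up or up-right. Next I need the drawer's yaw and the cast polygons in world coordinates.

```bash
python3 - <<'E'
from m import *
import pickle
c=pickle.load(open('top0.pkl','rb'));f=c['frame']
W=lambda x,y,z:onz(c,(310+x/4.4-.39,150+y/4.4-.39),z)[:2]
P={'F1':((168,143),(213,185),(255,80),.062),'D':((447,185),(490,224),(543,123),.052),'F2':((135,483),(202,470),(150,370),.062),'F3':((410,458),(462,503),(508,400),.062)}
for n,(a,b,t,z) in P.items():
    a,b,t=W(*a,z),W(*b,z),W(*t,z);m=(a+b)/2;d=t-m;u=d/np.linalg.norm(d)
    print(n,'axis',(m+.031*u).round(4),'yaw',np.degrees(np.arctan2(d[1],d[0])).round(1),'len',np.linalg.norm(d).round(4),np.linalg.norm(a-b).round(4))
a=cv2.resize(f[95:225,105:290,::-1],None,fx=4.3,fy=4.3,interpolation=cv2.INTER_CUBIC)
cv2.imwrite('pics/crop2.png',a)
E
```

```text
F1 axis [ 0.6304 -0.1639] yaw -36.1 len 0.0624 0.0355
D axis [ 0.6107 -0.3285] yaw -41.7 len 0.066 0.0333
F2 axis [ 0.4573 -0.13  ] yaw 10.9 len 0.0605 0.0384
F3 axis [ 0.4517 -0.3067] yaw -41.7 len 0.0617 0.0379
```

View pics/crop2.png

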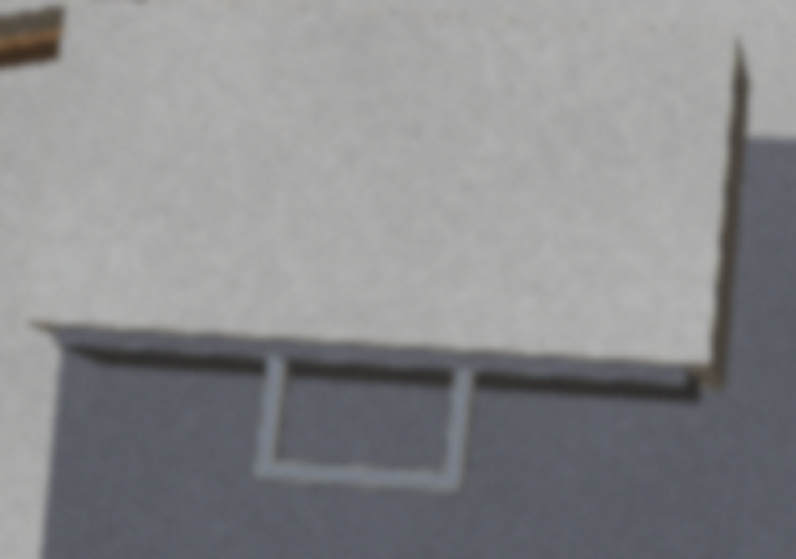

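```bash
python3 - <<'E'
from m import *
import pickle
c=pickle.load(open('top0.pkl','rb'))
W=lambda x,y,z:onz(c,(105+x/4.3-.38,95+y/4.3-.38),z)
for a,b,z in[((258,470),(460,482),.074),((55,323),(710,366),.089),((270,357),(476,372),.07)]:
    p,q=W(*a,z),W(*b,z);d=p-q;print(p.round(4),q.round(4),((p+q)/2).round(4),np.degrees(np.arctan2(-d[0],d[1])))
s=observe()
R,_=cv2.Rodrigues(s['tool_rot']);print(R.round(3))
E
```

```text
[0.5479 0.3234 0.074 ] [0.544  0.2061 0.074 ] [0.546  0.2648 0.074 ] -1.9244422209561585
[0.6286 0.4421 0.089 ] [0.6132 0.0627 0.089 ] [0.6209 0.2524 0.089 ] -2.3137621016390466
[0.6154 0.3232 0.07  ] [0.6096 0.2019 0.07  ] [0.6125 0.2626 0.07  ] -2.7221024615671525
[[ 0.908  0.419 -0.   ]
 [ 0.419 -0.908  0.001]
 [ 0.    -0.001 -1.   ]]
```

Emit:
{"method": "move_arm", "body": {"plan": [{"tx": 1.46, "ty": 4.86, "rz": 3.5, "grip": 60}, {"tx": 1.46, "ty": 4.86, "rz": 3.5}, {"tx": 1.46, "ty": 4.86, "rz": 3.5}, {"tx": 1.46, "ty": 4.86, "rz": 3.5}, {"tx": 1.46, "ty": 4.86, "rz": 3.5}, {"tx": 1.46, "ty": 4.86, "rz": 3.5}, {"tx": 1.46, "ty": 4.86, "rz": 3.5}, {"tx": 1.46, "ty": 4.86, "rz": 3.5}, {"tx": 1.46, "ty": 4.86, "rz": 3.5}, {"tx": 1.46, "ty": 4.86, "rz": 3.5}, {"tx": 1.46, "ty": 4.86, "rz": 3.5}, {"tx": 1.46, "ty": 4.86, "rz": 3.5}, {"tx": 1.46, "ty": 4.86, "rz": 3.5}, {"tx": 1.46, "ty": 4.86, "rz": 3.5}, {"tx": 1.46, "ty": 4.86, "rz": 3.5}, {"tx": 1.46, "ty": 4.86, "rz": 3.5}, {"tx": 1.46, "ty": 4.86, "rz": 3.5}, {"tx": 1.46, "ty": 4.86, "rz": 3.4}, {}, {}], "squeeze": 60}}

```text
validation failed for argument at $.pl...
```

Emit:
{"method": "move_arm", "body": {"plan": [{"tx": 1.46, "ty": 4.86, "rz": 3.5, "grip": 60}], "squeeze": 60}}

```text
validation failed for argument at $.pl...
```

Emit:
{"method": "move_arm", "body": {"plan": [{"rx": 0, "ry": 0, "rz": 3.5, "tx": 1.46, "ty": 4.86, "tz": 0, "grip": 60}], "squeeze": 60}}

```text
time: 0.22
tcp_pos: [0.297, -0.5649, 0.2298]
tool_rot: [-3.045, -0.766, 0.001]
force: [1.8, 0.4, 0.6]
finger_gap: 0.821
```

Emit:
{"method": "move_arm", "body": {"plan": [{"rx": 0, "ry": 0, "rz": 3.5, "tx": 1.46, "ty": 4.86, "tz": 0, "grip": 60}, {"rx": 0, "ry": 0, "rz": 3.5, "tx": 1.46, "ty": 4.86, "tz": 0, "grip": 60}, {"rx": 0, "ry": 0, "rz": 3.5, "tx": 1.46, "ty": 4.86, "tz": 0, "grip": 60}, {"rx": 0, "ry": 0, "rz": 3.5, "tx": 1.46, "ty": 4.86, "tz": 0, "grip": 60}, {"rx": 0, "ry": 0, "rz": 3.5, "tx": 1.46, "ty": 4.86, "tz": 0, "grip": 60}, {"rx": 0, "ry": 0, "rz": 3.5, "tx": 1.46, "ty": 4.86, "tz": 0, "grip": 60}, {"rx": 0, "ry": 0, "rz": 3.5, "tx": 1.46, "ty": 4.86, "tz": 0, "grip": 60}, {"rx": 0, "ry": 0, "rz": 3.5, "tx": 1.46, "ty": 4.86, "tz": 0, "grip": 60}, {"rx": 0, "ry": 0, "rz": 3.5, "tx": 1.46, "ty": 4.86, "tz": 0, "grip": 60}, {"rx": 0, "ry": 0, "rz": 3.5, "tx": 1.46, "ty": 4.86, "tz": 0, "grip": 60}, {"rx": 0, "ry": 0, "rz": 3.5, "tx": 1.46, "ty": 4.86, "tz": 0, "grip": 60}, {"rx": 0, "ry": 0, "rz": 3.5, "tx": 1.46, "ty": 4.86, "tz": 0, "grip": 60}, {"rx": 0, "ry": 0, "rz": 3.5, "tx": 1.46, "ty": 4.86, "tz": 0, "grip": 60}, {"rx": 0, "ry": 0, "rz": 3.5, "tx": 1.46, "ty": 4.86, "tz": 0, "grip": 60}, {"rx": 0, "ry": 0, "rz": 3.5, "tx": 1.46, "ty": 4.86, "tz": 0, "grip": 60}, {"rx": 0, "ry": 0, "rz": 3.5, "tx": 1.46, "ty": 4.86, "tz": 0, "grip": 60}, {"rx": 0, "ry": 0, "rz": 3.4, "tx": 1.46, "ty": 4.86, "tz": 0, "grip": 60}, {"rx": 0, "ry": 0, "rz": 0, "tx": 0, "ty": 0, "tz": 0, "grip": 60}]}}

```text
time: 2.48
tcp_pos: [0.5459, 0.2645, 0.23]
tool_rot: [-2.261, -2.18, 0.003]
force: [0.5, -0.2, -0.7]
finger_gap: 0.597
```

Emit:
{"method": "move_arm", "body": {"plan": [{"rx": 0, "ry": 0, "rz": 0, "tx": 0, "ty": 0, "tz": -4, "grip": 60}, {"rx": 0, "ry": 0, "rz": 0, "tx": 0, "ty": 0, "tz": -4, "grip": 60}, {"rx": 0, "ry": 0, "rz": 0, "tx": 0, "ty": 0, "tz": -4, "grip": 60}, {"rx": 0, "ry": 0, "rz": 0, "tx": 0, "ty": 0, "tz": -3, "grip": 60}, {"rx": 0, "ry": 0, "rz": 0, "tx": 0, "ty": 0, "tz": -2.9, "grip": 60}, {"rx": 0, "ry": 0, "rz": 0, "tx": 0, "ty": 0, "tz": 0, "grip": 60}, {"rx": 0, "ry": 0, "rz": 0, "tx": 0, "ty": 0, "tz": 0, "grip": 0}, {"rx": 0, "ry": 0, "rz": 0, "tx": 0, "ty": 0, "tz": 0, "grip": 0}, {"rx": 0, "ry": 0, "rz": 0, "tx": 0, "ty": 0, "tz": 0, "grip": 0}, {"rx": 0, "ry": 0, "rz": 0, "tx": 0, "ty": 0, "tz": 0, "grip": 0}, {"rx": 0, "ry": 0, "rz": 0, "tx": 0, "ty": 0, "tz": 0, "grip": 0}, {"rx": 0, "ry": 0, "rz": 0, "tx": 0, "ty": 0, "tz": 0, "grip": 0}]}}

```text
time: 3.98
tcp_pos: [0.5466, 0.2622, 0.054]
tool_rot: [2.265, 2.176, 0.003]
force: [-0.5, -1.6, 7.0]
finger_gap: 0.117
```

Emit:
{"method": "move_arm", "body": {"plan": [{"rx": 0, "ry": 0, "rz": 0, "tx": -0.5, "ty": 0.02, "tz": 0, "grip": 0}, {"rx": 0, "ry": 0, "rz": 0, "tx": -1, "ty": 0.04, "tz": 0, "grip": 0}, {"rx": 0, "ry": 0, "rz": 0, "tx": -1.5, "ty": 0.06, "tz": 0, "grip": 0}, {"rx": 0, "ry": 0, "rz": 0, "tx": -1.5, "ty": 0.06, "tz": 0, "grip": 0}, {"rx": 0, "ry": 0, "rz": 0, "tx": -1.5, "ty": 0.06, "tz": 0, "grip": 0}, {"rx": 0, "ry": 0, "rz": 0, "tx": -1.5, "ty": 0.06, "tz": 0, "grip": 0}, {"rx": 0, "ry": 0, "rz": 0, "tx": -1.5, "ty": 0.06, "tz": 0, "grip": 0}, {"rx": 0, "ry": 0, "rz": 0, "tx": -1.5, "ty": 0.06, "tz": 0, "grip": 0}, {"rx": 0, "ry": 0, "rz": 0, "tx": -0.5, "ty": 0.02, "tz": 0, "grip": 0}, {"rx": 0, "ry": 0, "rz": 0, "tx": -0.5, "ty": 0.02, "tz": 0, "grip": 0}, {"rx": 0, "ry": 0, "rz": 0, "tx": -0.5, "ty": 0.02, "tz": 0, "grip": 0}, {"rx": 0, "ry": 0, "rz": 0, "tx": -0.5, "ty": 0.02, "tz": 0, "grip": 0}]}}

```text
time: 5.48
tcp_pos: [0.4217, 0.267, 0.054]
tool_rot: [2.264, 2.175, 0.004]
force: [2.8, -4.5, 8.5]
finger_gap: 0.111
```

Emit:
{"method": "move_arm", "body": {"plan": [{"rx": 0, "ry": 0, "rz": 0, "tx": -0.4, "ty": 0.016, "tz": 0, "grip": 0}, {"rx": 0, "ry": 0, "rz": 0, "tx": -0.4, "ty": 0.016, "tz": 0, "grip": 0}, {"rx": 0, "ry": 0, "rz": 0, "tx": 0, "ty": 0, "tz": 0, "grip": 0}]}}

```text
time: 5.85
tcp_pos: [0.4133, 0.2673, 0.054]
tool_rot: [2.265, 2.176, 0.003]
force: [-2.8, -5.8, 11.5]
finger_gap: 0.115
```

Emit:
{"method": "move_arm", "body": {"plan": [{"rx": 0, "ry": 0, "rz": 0, "tx": -0.3, "ty": 0, "tz": 0.1, "grip": 0}, {"rx": 0, "ry": 0, "rz": 0, "tx": -0.3, "ty": 0, "tz": 0, "grip": 0}, {"rx": 0, "ry": 0, "rz": 0, "tx": 0, "ty": 0, "tz": 0, "grip": 0}]}}

```text
time: 6.22
tcp_pos: [0.4081, 0.2675, 0.0541]
tool_rot: [2.264, 2.175, 0.005]
force: [14.1, -0.2, -2.1]
finger_gap: 0.113
```

Emit:
{"method": "move_arm", "body": {"plan": [{"rx": 0, "ry": 0, "rz": 0, "tx": -0.3, "ty": 0, "tz": 0, "grip": 0}, {"rx": 0, "ry": 0, "rz": 0, "tx": -0.3, "ty": 0, "tz": 0, "grip": 0}, {"rx": 0, "ry": 0, "rz": 0, "tx": 0, "ty": 0, "tz": 0, "grip": 0}]}}

```text
time: 6.6
tcp_pos: [0.4077, 0.2675, 0.0545]
tool_rot: [2.259, 2.168, 0.023]
force: [77.8, 5.0, -36.4]
finger_gap: 0.116
```

Emit:
{"method": "move_arm", "body": {"plan": [{"rx": 0, "ry": 0, "rz": 0, "tx": 0.4, "ty": 0, "tz": 0, "grip": 0}, {"rx": 0, "ry": 0, "rz": 0, "tx": 0.2, "ty": 0, "tz": 0, "grip": 0}, {"rx": 0, "ry": 0, "rz": 0, "tx": 0, "ty": 0, "tz": 0, "grip": 50}, {"rx": 0, "ry": 0, "rz": 0, "tx": 0, "ty": 0, "tz": 0, "grip": 50}, {"rx": 0, "ry": 0, "rz": 0, "tx": 0, "ty": 0, "tz": 0, "grip": 50}, {"rx": 0, "ry": 0, "rz": 0, "tx": 0, "ty": 0, "tz": 2, "grip": 50}, {"rx": 0, "ry": 0, "rz": 0, "tx": 0, "ty": 0, "tz": 4, "grip": 50}, {"rx": 0, "ry": 0, "rz": 0, "tx": 0, "ty": 0, "tz": 4, "grip": 80}, {"rx": 0, "ry": 0, "rz": 0, "tx": 0, "ty": 0, "tz": 5, "grip": 80}, {"rx": 0, "ry": 0, "rz": 4.2, "tx": 0, "ty": -5, "tz": 0, "grip": 90}, {"rx": 0, "ry": 0, "rz": 4.2, "tx": 0, "ty": -5, "tz": 0, "grip": 90}, {"rx": 0, "ry": 0, "rz": 4.2, "tx": 0, "ty": -5, "tz": 0, "grip": 90}, {"rx": 0, "ry": 0, "rz": 4.2, "tx": 0, "ty": -5, "tz": 0, "grip": 90}, {"rx": 0, "ry": 0, "rz": 4.2, "tx": 0, "ty": -5, "tz": 0, "grip": 90}, {"rx": 0, "ry": 0, "rz": 4.2, "tx": 0, "ty": -5, "tz": 0, "grip": 90}]}}

```text
time: 8.48
tcp_pos: [0.4065, -0.0341, 0.2035]
tool_rot: [1.732, 2.62, 0.0]
force: [0.8, 1.2, 0.8]
finger_gap: 0.899
```

```bash
python3 - <<'E'
from m import *
import pickle
c=capture('top');f=c['frame'];pickle.dump(c,open('top1.pkl','wb'))
for b,st,ce in blobs(c,(380,150,445,225),110):print('D',st,ce,onz(c,ce,.052).round(4))
cv2.imwrite('pics/crop3.png',cv2.resize(f[130:270,100:320,::-1],None,fx=3.6,fy=3.6,interpolation=cv2.INTER_CUBIC))
E
```

```text
D [413 178  21  22 307] [423.94136808 187.53094463] [ 0.6102 -0.3282  0.052 ]
```

View pics/crop3.png

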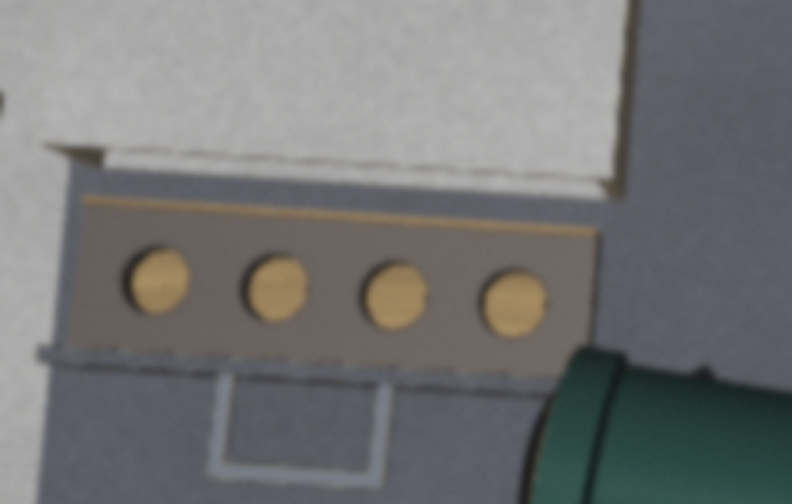

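Four recess mouths sit at crop x of about 157, 275, 395 and 514, and y of about 281 to 303. The drawer is fully open.

```bash
python3 - <<'E'
from m import *
import pickle
c=pickle.load(open('top1.pkl','rb'))
W=lambda x,y,z:onz(c,(100+x/3.6-.36,130+y/3.6-.36),z)
r=np.array([W(x,y,.032) for x,y in[(514,303),(395,295.5),(275,288),(157,280.5)]])
print(r.round(4));d=r[3]-r[0];print(np.linalg.norm(d)/3,np.degrees(np.arctan2(-d[0],d[1])))
print(W(212,474,.074),W(382,481,.074))
mc=r.mean(0);u=d/np.linalg.norm(d)
print([(mc+u*.086*k).round(4) for k in(-1.5,-.5,.5,1.5)])
E
```

```text
[[0.5327 0.136  0.032 ]
 [0.5359 0.2215 0.032 ]
 [0.539  0.3079 0.032 ]
 [0.5422 0.3929 0.032 ]]
0.08567832901608145 -2.1267245547362035
[0.40657509 0.32694241 0.074     ] [0.40486468 0.21149692 0.074     ]
[array([0.5327, 0.1357, 0.032 ]), array([0.5358, 0.2216, 0.032 ]), array([0.539 , 0.3075, 0.032 ]), array([0.5422, 0.3935, 0.032 ])]
```

Emit:
{"method": "move_arm", "body": {"plan": [{"rx": 0, "ry": 0, "rz": 3.6, "tx": 2.91, "ty": -4.2, "tz": 0, "grip": 90}, {"rx": 0, "ry": 0, "rz": 3.6, "tx": 2.91, "ty": -4.2, "tz": 0, "grip": 90}, {"rx": 0, "ry": 0, "rz": 3.6, "tx": 2.91, "ty": -4.2, "tz": 0, "grip": 90}, {"rx": 0, "ry": 0, "rz": 3.6, "tx": 2.91, "ty": -4.2, "tz": 0, "grip": 90}, {"rx": 0, "ry": 0, "rz": 3.6, "tx": 2.91, "ty": -4.2, "tz": 0, "grip": 90}, {"rx": 0, "ry": 0, "rz": 3.6, "tx": 2.91, "ty": -4.2, "tz": 0, "grip": 90}, {"rx": 0, "ry": 0, "rz": 3.6, "tx": 2.91, "ty": -4.2, "tz": 0, "grip": 90}, {"rx": 0, "ry": 0, "rz": 0, "tx": 0, "ty": 0, "tz": -5, "grip": 90}, {"rx": 0, "ry": 0, "rz": 0, "tx": 0, "ty": 0, "tz": -4, "grip": 90}, {"rx": 0, "ry": 0, "rz": 0, "tx": 0, "ty": 0, "tz": 0, "grip": 90}, {"rx": 0, "ry": 0, "rz": 0, "tx": 0, "ty": 0, "tz": 0, "grip": 90}]}}

```text
time: 9.9
tcp_pos: [0.6112, -0.3268, 0.1153]
tool_rot: [1.122, 2.932, -0.0]
force: [0.4, -0.0, 1.1]
finger_gap: 0.903
```

```bash
python3 - <<'E'
from m import *
c=capture('scene');save('s1.png',c)
p=proj(c,[[.6105,-.3283,.04]])[0].astype(int);print(p)
f=c['frame'];x,y=max(p[0]-80,0),max(p[1]-70,0)
cv2.imwrite('pics/crop4.png',cv2.resize(f[y:y+130,x:x+170,::-1],None,fx=4.4,fy=4.4,interpolation=cv2.INTER_CUBIC))
E
```

```text
[241 265]
```

View pics/crop4.png

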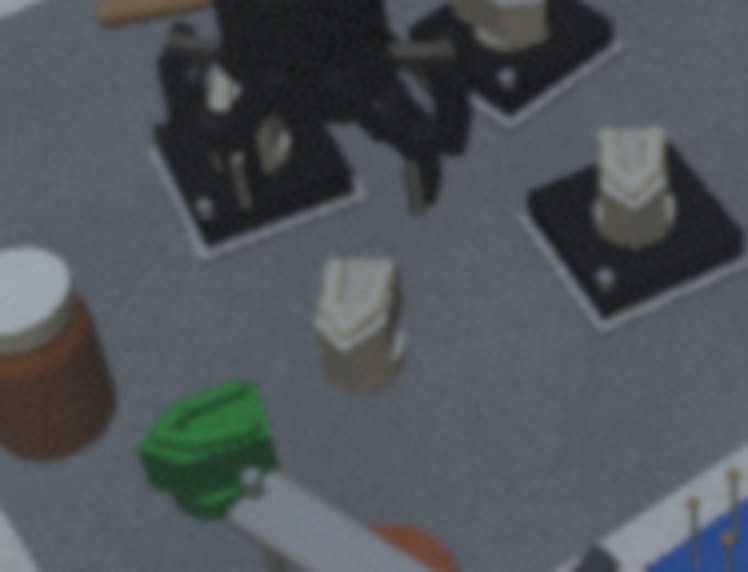

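The cast stands clear of the green look-alike and the fingers straddle its flat sides, so I'm descending and gripping.

Emit:
{"method": "move_arm", "body": {"plan": [{"rx": 0, "ry": 0, "rz": 0, "tx": 0, "ty": -0.1, "tz": -3, "grip": 90}, {"rx": 0, "ry": 0, "rz": 0, "tx": 0, "ty": 0, "tz": -3, "grip": 90}, {"rx": 0, "ry": 0, "rz": 0, "tx": 0, "ty": 0, "tz": -2, "grip": 90}, {"rx": 0, "ry": 0, "rz": 0, "tx": 0, "ty": 0, "tz": -1.4, "grip": 90}, {"rx": 0, "ry": 0, "rz": 0, "tx": 0, "ty": 0, "tz": 0, "grip": 30}, {"rx": 0, "ry": 0, "rz": 0, "tx": 0, "ty": 0, "tz": 0, "grip": 30}, {"rx": 0, "ry": 0, "rz": 0, "tx": 0, "ty": 0, "tz": 0, "grip": 30}, {"rx": 0, "ry": 0, "rz": 0, "tx": 0, "ty": 0, "tz": 0, "grip": 30}, {"rx": 0, "ry": 0, "rz": 0, "tx": 0, "ty": 0, "tz": 0, "grip": 30}, {"rx": 0, "ry": 0, "rz": 0, "tx": 0, "ty": 0, "tz": 0, "grip": 30}], "squeeze": 70}}

```text
time: 11.2
tcp_pos: [0.6112, -0.328, 0.0208]
tool_rot: [1.123, 2.932, -0.001]
force: [-0.9, -0.6, 5.9]
finger_gap: 0.409
```

Emit:
{"method": "move_arm", "body": {"plan": [{"rx": 0, "ry": 0, "rz": 0, "tx": 0, "ty": 0, "tz": 2, "grip": 30}, {"rx": 0, "ry": 0, "rz": 0, "tx": 0, "ty": 0, "tz": 4, "grip": 30}, {"rx": 0, "ry": 0, "rz": 0, "tx": 0, "ty": 0, "tz": 4, "grip": 30}, {"rx": 0, "ry": 0, "rz": 0, "tx": 0, "ty": 0, "tz": 4, "grip": 30}, {"rx": 0, "ry": 0, "rz": 2.84, "tx": -0.49, "ty": 5.15, "tz": 0, "grip": 30}, {"rx": 0, "ry": 0, "rz": 2.84, "tx": -0.49, "ty": 5.15, "tz": 0, "grip": 30}, {"rx": 0, "ry": 0, "rz": 2.84, "tx": -0.49, "ty": 5.15, "tz": 0, "grip": 30}, {"rx": 0, "ry": 0, "rz": 2.84, "tx": -0.49, "ty": 5.15, "tz": 0, "grip": 30}, {"rx": 0, "ry": 0, "rz": 2.84, "tx": -0.49, "ty": 5.15, "tz": 0, "grip": 30}, {"rx": 0, "ry": 0, "rz": 2.84, "tx": -0.49, "ty": 5.15, "tz": 0, "grip": 30}, {"rx": 0, "ry": 0, "rz": 2.84, "tx": -0.49, "ty": 5.15, "tz": 0, "grip": 30}, {"rx": 0, "ry": 0, "rz": 2.84, "tx": -0.49, "ty": 5.15, "tz": 0, "grip": 30}, {"rx": 0, "ry": 0, "rz": 2.84, "tx": -0.49, "ty": 5.15, "tz": 0, "grip": 30}, {"rx": 0, "ry": 0, "rz": 2.84, "tx": -0.49, "ty": 5.15, "tz": 0, "grip": 30}, {"rx": 0, "ry": 0, "rz": 2.84, "tx": -0.49, "ty": 5.15, "tz": 0, "grip": 30}, {"rx": 0, "ry": 0, "rz": 2.84, "tx": -0.49, "ty": 5.15, "tz": 0, "grip": 30}, {"rx": 0, "ry": 0, "rz": 2.84, "tx": -0.49, "ty": 5.15, "tz": 0, "grip": 30}, {"rx": 0, "ry": 0, "rz": 2.84, "tx": -0.49, "ty": 5.15, "tz": 0, "grip": 30}, {"rx": 0, "ry": 0, "rz": 0, "tx": 0, "ty": 0, "tz": -3, "grip": 30}, {"rx": 0, "ry": 0, "rz": 0, "tx": 0, "ty": 0, "tz": -3, "grip": 30}]}}

```text
time: 13.7
tcp_pos: [0.5418, 0.3941, 0.0998]
tool_rot: [0.057, 3.14, 0.001]
force: [0.4, 0.1, -4.2]
finger_gap: 0.411
```

Emit:
{"method": "move_arm", "body": {"plan": [{"rx": 0, "ry": 0, "rz": 0, "tx": 0, "ty": 0, "tz": -2, "grip": 30}, {"rx": 0, "ry": 0, "rz": 0, "tx": 0, "ty": 0, "tz": -2, "grip": 30}, {"rx": 0, "ry": 0, "rz": 0, "tx": 0, "ty": 0, "tz": 0, "grip": 30}]}}

```text
time: 14.08
tcp_pos: [0.5416, 0.3929, 0.0581]
tool_rot: [-0.059, -3.139, 0.002]
force: [0.5, -0.3, -2.2]
finger_gap: 0.414
```

```bash
python3 - <<'E'
from h import *
c=capture('scene')
p=proj(c,[[.54,.36,.05]])[0].astype(int);print(p)
f=c['frame'];x,y=p[0]-85,p[1]-65
cv2.imwrite('pics/crop5.png',cv2.resize(f[y:y+130,x:x+170,::-1],None,fx=4.4,fy=4.4,interpolation=cv2.INTER_CUBIC))
E
```

```text
[422 142]
```

View pics/crop5.png

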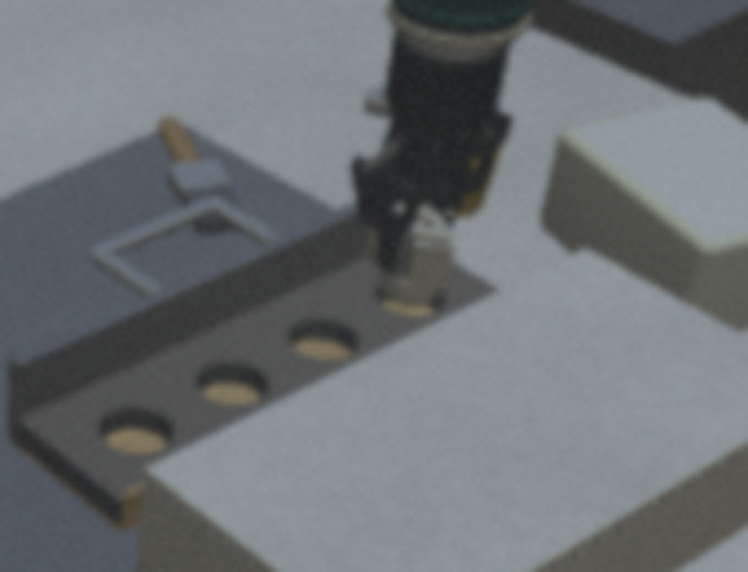

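The cast hangs over recess 4 (crop 412,295) and the drawer has no side walls above the insert. Pressing it in now.

Emit:
{"method": "move_arm", "body": {"plan": [{"rx": 0, "ry": 0, "rz": 0, "tx": 0.1, "ty": 0, "tz": -0.6, "grip": 30}, {"rx": 0, "ry": 0, "rz": 0, "tx": 0, "ty": 0, "tz": -0.6, "grip": 30}, {"rx": 0, "ry": 0, "rz": 0, "tx": 0, "ty": 0, "tz": -0.5, "grip": 30}, {"rx": 0, "ry": 0, "rz": 0, "tx": 0, "ty": 0, "tz": 0, "grip": 30}]}}

```text
time: 14.62
tcp_pos: [0.543, 0.3939, 0.0423]
tool_rot: [0.059, 3.141, 0.002]
force: [-0.7, 5.6, -3.3]
finger_gap: 0.406
```

Emit:
{"method": "move_arm", "body": {"plan": [{"rx": 0, "ry": 0, "rz": 0, "tx": 0, "ty": 0, "tz": -0.4, "grip": 30}, {"rx": 0, "ry": 0, "rz": 0, "tx": 0, "ty": 0, "tz": -0.4, "grip": 30}, {"rx": 0, "ry": 0, "rz": 0, "tx": 0, "ty": 0, "tz": 0, "grip": 30}]}}

```text
time: 15.0
tcp_pos: [0.5428, 0.3939, 0.034]
tool_rot: [-0.058, -3.141, -0.001]
force: [0.1, 6.8, -5.5]
finger_gap: 0.414
```

Emit:
{"method": "move_arm", "body": {"plan": [{"rx": 0, "ry": 0, "rz": 0, "tx": 0, "ty": -0.1, "tz": -0.2, "grip": 30}, {"rx": 0, "ry": 0, "rz": 0, "tx": 0, "ty": 0, "tz": -0.1, "grip": 30}, {"rx": 0, "ry": 0, "rz": 0, "tx": 0, "ty": 0, "tz": 0, "grip": 30}]}}

```text
time: 15.38
tcp_pos: [0.5435, 0.3936, 0.0328]
tool_rot: [0.058, 3.139, 0.004]
force: [-0.8, 8.7, 6.2]
finger_gap: 0.407
```

Emit:
{"method": "move_arm", "body": {"plan": [{"rx": 0, "ry": 0, "rz": 0, "tx": 0, "ty": 0, "tz": -0.2, "grip": 30}, {"rx": 0, "ry": 0, "rz": 0, "tx": 0, "ty": 0, "tz": 0, "grip": 30}]}}

```text
time: 15.62
tcp_pos: [0.5445, 0.3937, 0.0328]
tool_rot: [0.058, 3.137, 0.005]
force: [-0.0, 3.6, 20.9]
finger_gap: 0.408
```

Emit:
{"method": "move_arm", "body": {"plan": [{"rx": 0, "ry": 0, "rz": 0, "tx": 0, "ty": 0, "tz": 0.2, "grip": 65}, {"rx": 0, "ry": 0, "rz": 0, "tx": 0, "ty": 0, "tz": 0, "grip": 65}, {"rx": 0, "ry": 0, "rz": 0, "tx": 0, "ty": 0, "tz": 0, "grip": 65}, {"rx": 0, "ry": 0, "rz": 0, "tx": 0, "ty": 0, "tz": 1, "grip": 65}, {"rx": 0, "ry": 0, "rz": 0, "tx": 0, "ty": 0, "tz": 4, "grip": 65}, {"rx": 0, "ry": 0, "rz": 0, "tx": 0, "ty": 0, "tz": 4, "grip": 65}, {"rx": 0, "ry": 0, "rz": 0, "tx": 0, "ty": 0, "tz": 4, "grip": 90}, {"rx": 0, "ry": 0, "rz": -3.1, "tx": 0.8, "ty": -5.07, "tz": 0, "grip": 90}, {"rx": 0, "ry": 0, "rz": -3.1, "tx": 0.8, "ty": -5.07, "tz": 0, "grip": 90}, {"rx": 0, "ry": 0, "rz": -3.1, "tx": 0.8, "ty": -5.07, "tz": 0, "grip": 90}, {"rx": 0, "ry": 0, "rz": -3.1, "tx": 0.8, "ty": -5.07, "tz": 0, "grip": 90}, {"rx": 0, "ry": 0, "rz": -3.1, "tx": 0.8, "ty": -5.07, "tz": 0, "grip": 90}, {"rx": 0, "ry": 0, "rz": -3.1, "tx": 0.8, "ty": -5.07, "tz": 0, "grip": 90}, {"rx": 0, "ry": 0, "rz": -3.1, "tx": 0.8, "ty": -5.07, "tz": 0, "grip": 90}, {"rx": 0, "ry": 0, "rz": -3.1, "tx": 0.8, "ty": -5.07, "tz": 0, "grip": 90}, {"rx": 0, "ry": 0, "rz": -3.1, "tx": 0.8, "ty": -5.07, "tz": 0, "grip": 90}, {"rx": 0, "ry": 0, "rz": -3.1, "tx": 0.8, "ty": -5.07, "tz": 0, "grip": 90}, {"rx": 0, "ry": 0, "rz": -3.1, "tx": 0.8, "ty": -5.07, "tz": 0, "grip": 90}, {"rx": 0, "ry": 0, "rz": 0, "tx": 0, "ty": 0, "tz": 0, "grip": 90}, {"rx": 0, "ry": 0, "rz": 0, "tx": 0, "ty": 0, "tz": 0, "grip": 90}]}}

```text
time: 18.12
tcp_pos: [0.6309, -0.1652, 0.1616]
tool_rot: [-0.977, -2.986, -0.0]
force: [1.0, 0.3, -0.0]
finger_gap: 0.897
```

```bash
python3 - <<'E'
from h import *
c=capture('scene')
p=proj(c,[[.56,.12,.05]])[0].astype(int);print(p)
f=c['frame'];x,y=p[0]-120,p[1]-105
cv2.imwrite('pics/crop6.png',cv2.resize(f[y:y+190,x:x+250,::-1],None,fx=3.1,fy=3.1,interpolation=cv2.INTER_CUBIC))
E
```

```text
[369 175]
```

View pics/crop6.png

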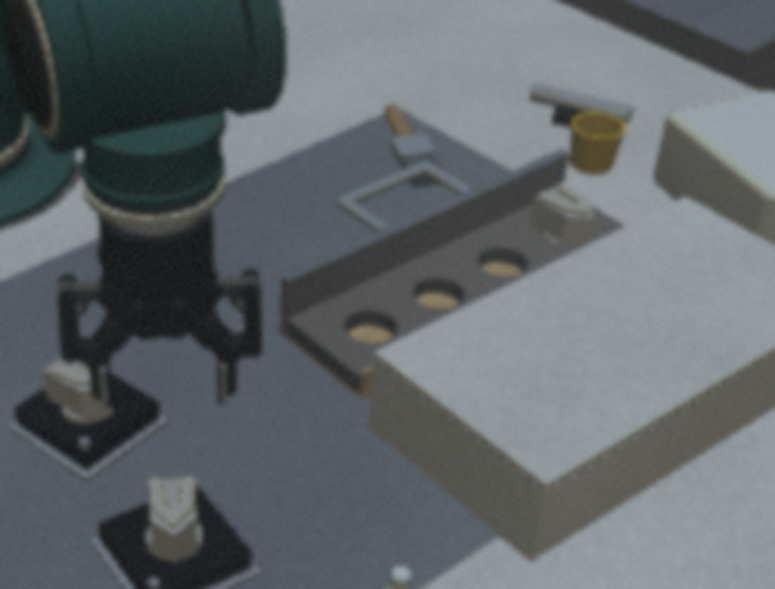

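Cast D is seated in recess 4 (crop 563,212). Descending on the cast in former F1.

Emit:
{"method": "move_arm", "body": {"plan": [{"rx": 0, "ry": 0, "rz": 0, "tx": 0, "ty": 0.05, "tz": -4, "grip": 90}, {"rx": 0, "ry": 0, "rz": 0, "tx": 0, "ty": 0, "tz": -4, "grip": 90}, {"rx": 0, "ry": 0, "rz": 0, "tx": 0, "ty": 0, "tz": -3, "grip": 90}, {"rx": 0, "ry": 0, "rz": 0, "tx": 0, "ty": 0, "tz": -2, "grip": 90}, {"rx": 0, "ry": 0, "rz": 0, "tx": 0, "ty": 0, "tz": 0, "grip": 25}, {"rx": 0, "ry": 0, "rz": 0, "tx": 0, "ty": 0, "tz": 0, "grip": 25}, {"rx": 0, "ry": 0, "rz": 0, "tx": 0, "ty": 0, "tz": 0, "grip": 25}, {"rx": 0, "ry": 0, "rz": 0, "tx": 0, "ty": 0, "tz": 0, "grip": 25}, {"rx": 0, "ry": 0, "rz": 0, "tx": 0, "ty": 0, "tz": 0, "grip": 25}, {"rx": 0, "ry": 0, "rz": 0, "tx": 0, "ty": 0, "tz": 0, "grip": 25}], "squeeze": 100}}

```text
time: 19.42
tcp_pos: [0.6321, -0.1646, 0.0335]
tool_rot: [0.976, 2.983, 0.001]
force: [0.8, 5.4, 7.4]
finger_gap: 0.399
```

Emit:
{"method": "move_arm", "body": {"plan": [{"rx": 0, "ry": 0, "rz": 5.7, "tx": 0, "ty": 0, "tz": 0.05, "grip": 25}, {"rx": 0, "ry": 0, "rz": 5.7, "tx": 0, "ty": 0, "tz": 0.05, "grip": 25}, {"rx": 0, "ry": 0, "rz": 5.7, "tx": 0, "ty": 0, "tz": 0.05, "grip": 25}, {"rx": 0, "ry": 0, "rz": -5.7, "tx": 0, "ty": 0, "tz": 0.04, "grip": 25}, {"rx": 0, "ry": 0, "rz": -5.7, "tx": 0, "ty": 0, "tz": 0.04, "grip": 25}, {"rx": 0, "ry": 0, "rz": -5.7, "tx": 0, "ty": 0, "tz": 0.04, "grip": 25}, {"rx": 0, "ry": 0, "rz": -5.7, "tx": 0, "ty": 0, "tz": 0.04, "grip": 25}, {"rx": 0, "ry": 0, "rz": -5.7, "tx": 0, "ty": 0, "tz": 0.04, "grip": 25}, {"rx": 0, "ry": 0, "rz": -5.7, "tx": 0, "ty": 0, "tz": 0.04, "grip": 25}]}}

```text
time: 20.55
tcp_pos: [0.6321, -0.1643, 0.0361]
tool_rot: [1.413, 2.803, 0.003]
force: [8.1, 5.4, -5.5]
finger_gap: 0.403
```

```bash
python3 - <<'E'
from h import *
s=observe();print({k:np.round(s[k],3) for k in('tcp_pos','tool_rot','force','ft_torque','finger_gap')})
E
```

```text
{'tcp_pos': array([ 0.632, -0.164,  0.036]), 'tool_rot': array([1.413, 2.803, 0.003]), 'force': array([ 8.142,  5.358, -5.5  ]), 'ft_torque': array([ 1.009, -1.455,  0.26 ]), 'finger_gap': np.float64(0.403)}
```

Emit:
{"method": "move_arm", "body": {"plan": [{"rx": 0, "ry": 0, "rz": 5.7, "tx": 0, "ty": 0, "tz": 0.04, "grip": 25}, {"rx": 0, "ry": 0, "rz": 5.7, "tx": 0, "ty": 0, "tz": 0.04, "grip": 25}, {"rx": 0, "ry": 0, "rz": 5.7, "tx": 0, "ty": 0, "tz": 0.04, "grip": 25}, {"rx": 0, "ry": 0, "rz": 5.7, "tx": 0, "ty": 0, "tz": 0.04, "grip": 25}, {"rx": 0, "ry": 0, "rz": 5.7, "tx": 0, "ty": 0, "tz": 0.04, "grip": 25}, {"rx": 0, "ry": 0, "rz": 5.7, "tx": 0, "ty": 0, "tz": 0.04, "grip": 25}, {"rx": 0, "ry": 0, "rz": -5.7, "tx": 0, "ty": 0, "tz": 0.04, "grip": 25}, {"rx": 0, "ry": 0, "rz": -5.7, "tx": 0, "ty": 0, "tz": 0.04, "grip": 25}, {"rx": 0, "ry": 0, "rz": -5.7, "tx": 0, "ty": 0, "tz": 0.04, "grip": 25}, {"rx": 0, "ry": 0, "rz": -5.7, "tx": 0, "ty": 0, "tz": 0.04, "grip": 25}, {"rx": 0, "ry": 0, "rz": -5.7, "tx": 0, "ty": 0, "tz": 0.04, "grip": 25}, {"rx": 0, "ry": 0, "rz": -5.7, "tx": 0, "ty": 0, "tz": 0.04, "grip": 25}]}}

```text
time: 22.05
tcp_pos: [0.6322, -0.1643, 0.0411]
tool_rot: [1.413, 2.803, 0.003]
force: [9.5, 4.5, -3.8]
finger_gap: 0.404
```

Emit:
{"method": "move_arm", "body": {"plan": [{"rx": 0, "ry": 0, "rz": 5.7, "tx": 0, "ty": 0, "tz": 0.04, "grip": 25}, {"rx": 0, "ry": 0, "rz": 5.7, "tx": 0, "ty": 0, "tz": 0.04, "grip": 25}, {"rx": 0, "ry": 0, "rz": 5.7, "tx": 0, "ty": 0, "tz": 0.04, "grip": 25}, {"rx": 0, "ry": 0, "rz": 5.7, "tx": 0, "ty": 0, "tz": 0.04, "grip": 25}, {"rx": 0, "ry": 0, "rz": 5.7, "tx": 0, "ty": 0, "tz": 0.04, "grip": 25}, {"rx": 0, "ry": 0, "rz": 5.7, "tx": 0, "ty": 0, "tz": 0.04, "grip": 25}]}}

```text
time: 22.8
tcp_pos: [0.6315, -0.1647, 0.0435]
tool_rot: [0.517, 3.097, 0.001]
force: [1.1, 1.9, -1.7]
finger_gap: 0.408
```

```bash
python3 - <<'E'
from h import *
c=capture('scene')
p=proj(c,[[.63,-.164,.04]])[0].astype(int);print(p)
f=c['frame'];x,y=p[0]-85,p[1]-80
cv2.imwrite('pics/crop7.png',cv2.resize(f[y:y+130,x:x+170,::-1],None,fx=4.4,fy=4.4,interpolation=cv2.INTER_CUBIC))
s=observe();print({k:np.round(s[k],3) for k in('tcp_pos','tool_rot','force','ft_torque','finger_gap')})
E
```

```text
[304 237]
{'tcp_pos': array([ 0.632, -0.165,  0.044]), 'tool_rot': array([ 0.509,  3.098, -0.   ]), 'force': array([ 3.982, -1.731, -2.469]), 'ft_torque': array([-0.284, -0.575,  0.027]), 'finger_gap': np.float64(0.404)}
```

View pics/crop7.png

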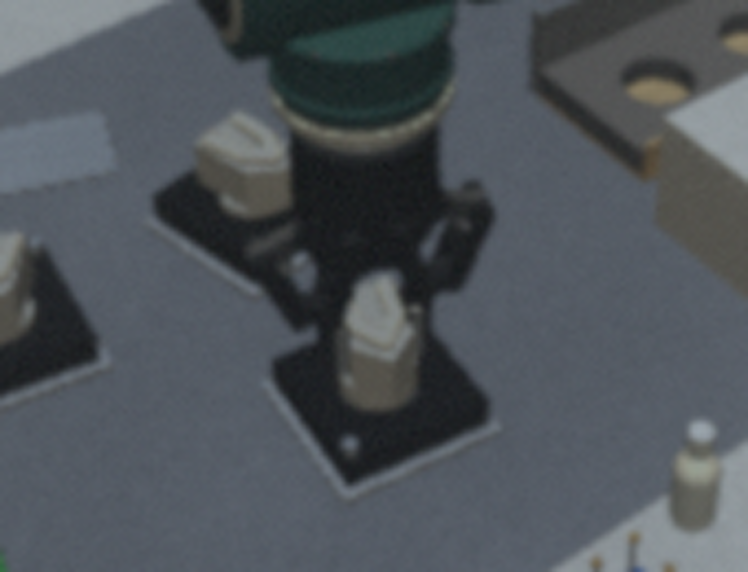

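Emit:
{"method": "move_arm", "body": {"plan": [{"rx": 0, "ry": 0, "rz": -5.7, "tx": 0, "ty": 0, "tz": 0.04, "grip": 25}, {"rx": 0, "ry": 0, "rz": -5.7, "tx": 0, "ty": 0, "tz": 0.04, "grip": 25}, {"rx": 0, "ry": 0, "rz": -5.7, "tx": 0, "ty": 0, "tz": 0.04, "grip": 25}, {"rx": 0, "ry": 0, "rz": -5.7, "tx": 0, "ty": 0, "tz": 0.04, "grip": 25}, {"rx": 0, "ry": 0, "rz": -5.7, "tx": 0, "ty": 0, "tz": 0.04, "grip": 25}, {"rx": 0, "ry": 0, "rz": -5.7, "tx": 0, "ty": 0, "tz": 0.04, "grip": 25}, {"rx": 0, "ry": 0, "rz": 5.7, "tx": 0, "ty": 0, "tz": 0.05, "grip": 25}, {"rx": 0, "ry": 0, "rz": 5.7, "tx": 0, "ty": 0, "tz": 0.05, "grip": 25}, {"rx": 0, "ry": 0, "rz": 5.7, "tx": 0, "ty": 0, "tz": 0.05, "grip": 25}, {"rx": 0, "ry": 0, "rz": 5.7, "tx": 0, "ty": 0, "tz": 0.05, "grip": 25}, {"rx": 0, "ry": 0, "rz": 5.7, "tx": 0, "ty": 0, "tz": 0.05, "grip": 25}, {"rx": 0, "ry": 0, "rz": 5.7, "tx": 0, "ty": 0, "tz": 0.05, "grip": 25}, {"rx": 0, "ry": 0, "rz": 0, "tx": 0, "ty": 0, "tz": 0.3, "grip": 25}, {"rx": 0, "ry": 0, "rz": 0, "tx": 0, "ty": 0, "tz": 0.3, "grip": 25}, {"rx": 0, "ry": 0, "rz": 0, "tx": 0, "ty": 0, "tz": 0.5, "grip": 25}]}}

```text
time: 24.72
tcp_pos: [0.631, -0.1649, 0.0592]
tool_rot: [0.525, 3.097, -0.0]
force: [-0.7, 0.5, -2.7]
finger_gap: 0.405
```

Emit:
{"method": "move_arm", "body": {"plan": [{"rx": 0, "ry": 0, "rz": 0, "tx": 0, "ty": 0, "tz": 3, "grip": 25}, {"rx": 0, "ry": 0, "rz": 0, "tx": 0, "ty": 0, "tz": 3, "grip": 25}, {"rx": 0, "ry": 0, "rz": 0, "tx": 0, "ty": 0, "tz": 4, "grip": 25}, {"rx": 0, "ry": 0, "rz": 1.68, "tx": -0.92, "ty": 4.72, "tz": 0, "grip": 25}, {"rx": 0, "ry": 0, "rz": 1.68, "tx": -0.92, "ty": 4.72, "tz": 0, "grip": 25}, {"rx": 0, "ry": 0, "rz": 1.68, "tx": -0.92, "ty": 4.72, "tz": 0, "grip": 25}, {"rx": 0, "ry": 0, "rz": 1.68, "tx": -0.92, "ty": 4.72, "tz": 0, "grip": 25}, {"rx": 0, "ry": 0, "rz": 1.68, "tx": -0.92, "ty": 4.72, "tz": 0, "grip": 25}, {"rx": 0, "ry": 0, "rz": 1.68, "tx": -0.92, "ty": 4.72, "tz": 0, "grip": 25}, {"rx": 0, "ry": 0, "rz": 1.68, "tx": -0.92, "ty": 4.72, "tz": 0, "grip": 25}, {"rx": 0, "ry": 0, "rz": 1.68, "tx": -0.92, "ty": 4.72, "tz": 0, "grip": 25}, {"rx": 0, "ry": 0, "rz": 1.68, "tx": -0.92, "ty": 4.72, "tz": 0, "grip": 25}, {"rx": 0, "ry": 0, "rz": 1.68, "tx": -0.92, "ty": 4.72, "tz": 0, "grip": 25}, {"rx": 0, "ry": 0, "rz": 0, "tx": 0, "ty": 0, "tz": -3, "grip": 25}, {"rx": 0, "ry": 0, "rz": 0, "tx": 0, "ty": 0, "tz": -3, "grip": 25}, {"rx": 0, "ry": 0, "rz": 0, "tx": 0, "ty": 0, "tz": 0, "grip": 25}]}}

```text
time: 26.72
tcp_pos: [0.5379, 0.3067, 0.0969]
tool_rot: [-0.065, -3.138, 0.003]
force: [-0.9, -0.2, -2.5]
finger_gap: 0.407
```

Emit:
{"method": "move_arm", "body": {"plan": [{"rx": 0, "ry": 0, "rz": 0, "tx": 0.2, "ty": 0.1, "tz": -2, "grip": 25}, {"rx": 0, "ry": 0, "rz": 0, "tx": 0, "ty": 0, "tz": -1.7, "grip": 25}, {"rx": 0, "ry": 0, "rz": 0, "tx": 0, "ty": 0, "tz": -0.5, "grip": 25}, {"rx": 0, "ry": 0, "rz": 0, "tx": 0, "ty": 0, "tz": -0.5, "grip": 25}, {"rx": 0, "ry": 0, "rz": 0, "tx": 0, "ty": 0, "tz": -0.3, "grip": 25}, {"rx": 0, "ry": 0, "rz": 0, "tx": 0, "ty": 0, "tz": 0, "grip": 25}]}}

```text
time: 27.48
tcp_pos: [0.541, 0.3081, 0.0489]
tool_rot: [0.064, 3.141, 0.0]
force: [0.6, 0.6, -2.9]
finger_gap: 0.399
```

Emit:
{"method": "move_arm", "body": {"plan": [{"rx": 0, "ry": 0, "rz": 0, "tx": 0, "ty": 0, "tz": -0.4, "grip": 25}, {"rx": 0, "ry": 0, "rz": 0, "tx": 0, "ty": 0, "tz": -0.4, "grip": 25}, {"rx": 0, "ry": 0, "rz": 0, "tx": 0, "ty": 0, "tz": -0.4, "grip": 25}, {"rx": 0, "ry": 0, "rz": 0, "tx": 0, "ty": 0, "tz": -0.2, "grip": 25}, {"rx": 0, "ry": 0, "rz": 0, "tx": 0, "ty": 0, "tz": 0, "grip": 25}]}}

```text
time: 28.1
tcp_pos: [0.5414, 0.3083, 0.0355]
tool_rot: [0.064, 3.14, 0.0]
force: [0.1, 1.6, 5.4]
finger_gap: 0.406
```

Emit:
{"method": "move_arm", "body": {"plan": [{"rx": 0, "ry": 0, "rz": 0, "tx": 0, "ty": 0, "tz": -0.2, "grip": 25}, {"rx": 0, "ry": 0, "rz": 0, "tx": 0, "ty": 0, "tz": 0, "grip": 25}]}}

```text
time: 28.35
tcp_pos: [0.5425, 0.3083, 0.0354]
tool_rot: [0.064, 3.137, 0.001]
force: [-1.1, -3.8, 19.7]
finger_gap: 0.406
```

Emit:
{"method": "move_arm", "body": {"plan": [{"rx": 0, "ry": 0, "rz": 0, "tx": 0, "ty": 0, "tz": 0.2, "grip": 65}, {"rx": 0, "ry": 0, "rz": 0, "tx": 0, "ty": 0, "tz": 0, "grip": 65}, {"rx": 0, "ry": 0, "rz": 0, "tx": 0, "ty": 0, "tz": 0, "grip": 65}, {"rx": 0, "ry": 0, "rz": 0, "tx": 0, "ty": 0, "tz": 1, "grip": 65}, {"rx": 0, "ry": 0, "rz": 0, "tx": 0, "ty": 0, "tz": 4, "grip": 65}, {"rx": 0, "ry": 0, "rz": 0, "tx": 0, "ty": 0, "tz": 4, "grip": 65}, {"rx": 0, "ry": 0, "rz": 0, "tx": 0, "ty": 0, "tz": 4, "grip": 90}, {"rx": 0, "ry": 0, "rz": 1.3, "tx": -0.84, "ty": -4.38, "tz": 0, "grip": 90}, {"rx": 0, "ry": 0, "rz": 1.3, "tx": -0.84, "ty": -4.38, "tz": 0, "grip": 90}, {"rx": 0, "ry": 0, "rz": 1.3, "tx": -0.84, "ty": -4.38, "tz": 0, "grip": 90}, {"rx": 0, "ry": 0, "rz": 1.3, "tx": -0.84, "ty": -4.38, "tz": 0, "grip": 90}, {"rx": 0, "ry": 0, "rz": 1.3, "tx": -0.84, "ty": -4.38, "tz": 0, "grip": 90}, {"rx": 0, "ry": 0, "rz": 1.3, "tx": -0.84, "ty": -4.38, "tz": 0, "grip": 90}, {"rx": 0, "ry": 0, "rz": 1.3, "tx": -0.84, "ty": -4.38, "tz": 0, "grip": 90}, {"rx": 0, "ry": 0, "rz": 1.3, "tx": -0.84, "ty": -4.38, "tz": 0, "grip": 90}, {"rx": 0, "ry": 0, "rz": 1.3, "tx": -0.84, "ty": -4.38, "tz": 0, "grip": 90}, {"rx": 0, "ry": 0, "rz": 1.3, "tx": -0.84, "ty": -4.38, "tz": 0, "grip": 90}, {"rx": 0, "ry": 0, "rz": 0, "tx": 0, "ty": 0, "tz": 0, "grip": 90}, {"rx": 0, "ry": 0, "rz": 0, "tx": 0, "ty": 0, "tz": 0, "grip": 90}]}}

```text
time: 30.72
tcp_pos: [0.457, -0.1297, 0.1652]
tool_rot: [-0.291, 3.128, 0.0]
force: [0.1, -0.6, 0.3]
finger_gap: 0.903
```

Emit:
{"method": "move_arm", "body": {"plan": [{"rx": 0, "ry": 0, "rz": 0, "tx": 0, "ty": 0, "tz": -4, "grip": 90}, {"rx": 0, "ry": 0, "rz": 0, "tx": 0, "ty": 0, "tz": -4, "grip": 90}, {"rx": 0, "ry": 0, "rz": 0, "tx": 0, "ty": 0, "tz": -3, "grip": 90}, {"rx": 0, "ry": 0, "rz": 0, "tx": 0, "ty": 0, "tz": -2.3, "grip": 90}, {"rx": 0, "ry": 0, "rz": 0, "tx": 0, "ty": 0, "tz": 0, "grip": 25}, {"rx": 0, "ry": 0, "rz": 0, "tx": 0, "ty": 0, "tz": 0, "grip": 25}, {"rx": 0, "ry": 0, "rz": 0, "tx": 0, "ty": 0, "tz": 0, "grip": 25}, {"rx": 0, "ry": 0, "rz": 0, "tx": 0, "ty": 0, "tz": 0, "grip": 25}, {"rx": 0, "ry": 0, "rz": 0, "tx": 0, "ty": 0, "tz": 0, "grip": 25}, {"rx": 0, "ry": 0, "rz": 0, "tx": 0, "ty": 0, "tz": 0, "grip": 25}]}}

```text
time: 31.98
tcp_pos: [0.4578, -0.1295, 0.0336]
tool_rot: [-0.292, 3.126, 0.0]
force: [-1.7, 4.6, 6.7]
finger_gap: 0.404
```

Emit:
{"method": "move_arm", "body": {"plan": [{"rx": 0, "ry": 0, "rz": 5.7, "tx": 0, "ty": 0, "tz": 0.05, "grip": 25}, {"rx": 0, "ry": 0, "rz": 5.7, "tx": 0, "ty": 0, "tz": 0.05, "grip": 25}, {"rx": 0, "ry": 0, "rz": 5.7, "tx": 0, "ty": 0, "tz": 0.05, "grip": 25}, {"rx": 0, "ry": 0, "rz": -5.7, "tx": 0, "ty": 0, "tz": 0.04, "grip": 25}, {"rx": 0, "ry": 0, "rz": -5.7, "tx": 0, "ty": 0, "tz": 0.04, "grip": 25}, {"rx": 0, "ry": 0, "rz": -5.7, "tx": 0, "ty": 0, "tz": 0.04, "grip": 25}, {"rx": 0, "ry": 0, "rz": -5.7, "tx": 0, "ty": 0, "tz": 0.04, "grip": 25}, {"rx": 0, "ry": 0, "rz": -5.7, "tx": 0, "ty": 0, "tz": 0.04, "grip": 25}, {"rx": 0, "ry": 0, "rz": -5.7, "tx": 0, "ty": 0, "tz": 0.04, "grip": 25}]}}

```text
time: 33.1
tcp_pos: [0.4574, -0.1296, 0.0364]
tool_rot: [0.181, 3.135, 0.0]
force: [3.4, 1.7, -6.2]
finger_gap: 0.407
```

Emit:
{"method": "move_arm", "body": {"plan": [{"rx": 0, "ry": 0, "rz": 5.7, "tx": 0, "ty": 0, "tz": 0.04, "grip": 25}, {"rx": 0, "ry": 0, "rz": 5.7, "tx": 0, "ty": 0, "tz": 0.04, "grip": 25}, {"rx": 0, "ry": 0, "rz": 5.7, "tx": 0, "ty": 0, "tz": 0.04, "grip": 25}, {"rx": 0, "ry": 0, "rz": 5.7, "tx": 0, "ty": 0, "tz": 0.04, "grip": 25}, {"rx": 0, "ry": 0, "rz": 5.7, "tx": 0, "ty": 0, "tz": 0.04, "grip": 25}, {"rx": 0, "ry": 0, "rz": 5.7, "tx": 0, "ty": 0, "tz": 0.04, "grip": 25}, {"rx": 0, "ry": 0, "rz": -5.7, "tx": 0, "ty": 0, "tz": 0.04, "grip": 25}, {"rx": 0, "ry": 0, "rz": -5.7, "tx": 0, "ty": 0, "tz": 0.04, "grip": 25}, {"rx": 0, "ry": 0, "rz": -5.7, "tx": 0, "ty": 0, "tz": 0.04, "grip": 25}, {"rx": 0, "ry": 0, "rz": -5.7, "tx": 0, "ty": 0, "tz": 0.04, "grip": 25}, {"rx": 0, "ry": 0, "rz": -5.7, "tx": 0, "ty": 0, "tz": 0.04, "grip": 25}, {"rx": 0, "ry": 0, "rz": -5.7, "tx": 0, "ty": 0, "tz": 0.04, "grip": 25}]}}

```text
time: 34.6
tcp_pos: [0.4576, -0.1294, 0.0414]
tool_rot: [0.181, 3.135, 0.001]
force: [1.9, 3.5, -3.1]
finger_gap: 0.403
```

Emit:
{"method": "move_arm", "body": {"plan": [{"rx": 0, "ry": 0, "rz": 5.7, "tx": 0, "ty": 0, "tz": 0.05, "grip": 25}, {"rx": 0, "ry": 0, "rz": 5.7, "tx": 0, "ty": 0, "tz": 0.05, "grip": 25}, {"rx": 0, "ry": 0, "rz": 5.7, "tx": 0, "ty": 0, "tz": 0.05, "grip": 25}, {"rx": 0, "ry": 0, "rz": 5.7, "tx": 0, "ty": 0, "tz": 0.05, "grip": 25}, {"rx": 0, "ry": 0, "rz": 5.7, "tx": 0, "ty": 0, "tz": 0.05, "grip": 25}, {"rx": 0, "ry": 0, "rz": 5.7, "tx": 0, "ty": 0, "tz": 0.05, "grip": 25}, {"rx": 0, "ry": 0, "rz": -5.7, "tx": 0, "ty": 0, "tz": 0.05, "grip": 25}, {"rx": 0, "ry": 0, "rz": -5.7, "tx": 0, "ty": 0, "tz": 0.05, "grip": 25}, {"rx": 0, "ry": 0, "rz": -5.7, "tx": 0, "ty": 0, "tz": 0.05, "grip": 25}, {"rx": 0, "ry": 0, "rz": -5.7, "tx": 0, "ty": 0, "tz": 0.05, "grip": 25}, {"rx": 0, "ry": 0, "rz": -5.7, "tx": 0, "ty": 0, "tz": 0.05, "grip": 25}, {"rx": 0, "ry": 0, "rz": -5.7, "tx": 0, "ty": 0, "tz": 0.05, "grip": 25}, {"rx": 0, "ry": 0, "rz": 5.7, "tx": 0, "ty": 0, "tz": 0.05, "grip": 25}, {"rx": 0, "ry": 0, "rz": 5.7, "tx": 0, "ty": 0, "tz": 0.05, "grip": 25}, {"rx": 0, "ry": 0, "rz": 0, "tx": 0, "ty": 0, "tz": 0, "grip": 25}]}}

```text
time: 36.48
tcp_pos: [0.4573, -0.1298, 0.0483]
tool_rot: [-0.135, 3.138, -0.001]
force: [0.4, -0.2, -2.2]
finger_gap: 0.402
```

```bash
python3 - <<'E'
from h import *
c=capture('scene')
f=c['frame']
cv2.imwrite('pics/crop8.png',cv2.resize(f[150:300,170:370,::-1],None,fx=3.8,fy=3.8,interpolation=cv2.INTER_CUBIC))
E
```

```text
(no output)
```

View pics/crop8.png

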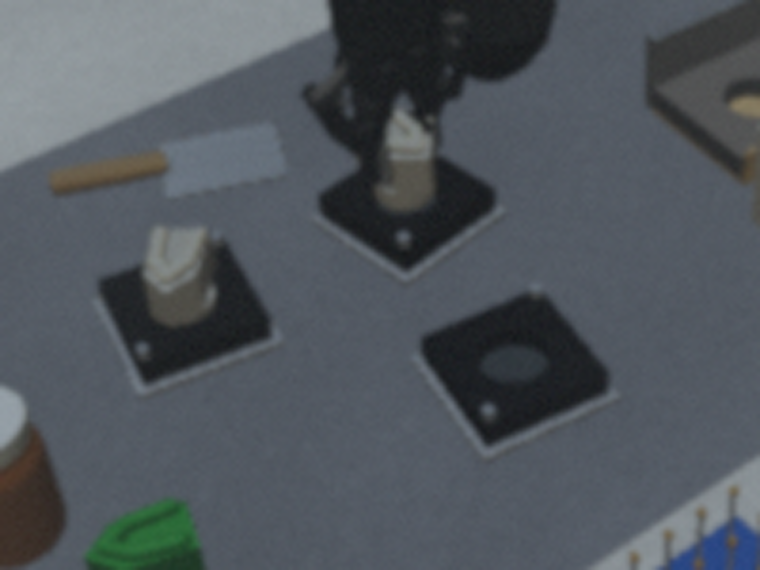

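Formers F1 (empty) and F2 are both down on their plates, and the F2 cast is free. Carrying it to recess 2.

Emit:
{"method": "move_arm", "body": {"plan": [{"rx": 0, "ry": 0, "rz": 0, "tx": 0, "ty": 0, "tz": 0.5, "grip": 25}, {"rx": 0, "ry": 0, "rz": 0, "tx": 0, "ty": 0, "tz": 1, "grip": 25}, {"rx": 0, "ry": 0, "rz": 0, "tx": 0, "ty": 0, "tz": 3, "grip": 25}, {"rx": 0, "ry": 0, "rz": 0, "tx": 0, "ty": 0, "tz": 3, "grip": 25}, {"rx": 0, "ry": 0, "rz": 0, "tx": 0, "ty": 0, "tz": 3.5, "grip": 25}, {"rx": 0, "ry": 0, "rz": -0.9, "tx": 1.0, "ty": 4.39, "tz": 0, "grip": 25}, {"rx": 0, "ry": 0, "rz": -0.9, "tx": 1.0, "ty": 4.39, "tz": 0, "grip": 25}, {"rx": 0, "ry": 0, "rz": -0.9, "tx": 1.0, "ty": 4.39, "tz": 0, "grip": 25}, {"rx": 0, "ry": 0, "rz": -0.9, "tx": 1.0, "ty": 4.39, "tz": 0, "grip": 25}, {"rx": 0, "ry": 0, "rz": -0.9, "tx": 1.0, "ty": 4.39, "tz": 0, "grip": 25}, {"rx": 0, "ry": 0, "rz": -0.9, "tx": 1.0, "ty": 4.39, "tz": 0, "grip": 25}, {"rx": 0, "ry": 0, "rz": -0.9, "tx": 1.0, "ty": 4.39, "tz": 0, "grip": 25}, {"rx": 0, "ry": 0, "rz": -0.9, "tx": 1.0, "ty": 4.39, "tz": 0, "grip": 25}, {"rx": 0, "ry": 0, "rz": 0, "tx": 0, "ty": 0, "tz": -3, "grip": 25}, {"rx": 0, "ry": 0, "rz": 0, "tx": 0, "ty": 0, "tz": -3, "grip": 25}, {"rx": 0, "ry": 0, "rz": 0, "tx": 0, "ty": 0, "tz": 0, "grip": 25}]}}

```text
time: 38.52
tcp_pos: [0.536, 0.2211, 0.096]
tool_rot: [-0.062, -3.138, 0.002]
force: [-0.1, 0.1, -2.9]
finger_gap: 0.407
```

Emit:
{"method": "move_arm", "body": {"plan": [{"rx": 0, "ry": 0, "rz": 0, "tx": 0.1, "ty": 0.05, "tz": -2, "grip": 25}, {"rx": 0, "ry": 0, "rz": 0, "tx": 0, "ty": 0, "tz": -1.6, "grip": 25}, {"rx": 0, "ry": 0, "rz": 0, "tx": 0, "ty": 0, "tz": -0.5, "grip": 25}, {"rx": 0, "ry": 0, "rz": 0, "tx": 0, "ty": 0, "tz": -0.5, "grip": 25}, {"rx": 0, "ry": 0, "rz": 0, "tx": 0, "ty": 0, "tz": -0.3, "grip": 25}, {"rx": 0, "ry": 0, "rz": 0, "tx": 0, "ty": 0, "tz": 0, "grip": 25}]}}

```text
time: 39.28
tcp_pos: [0.5385, 0.2221, 0.0492]
tool_rot: [0.061, 3.14, 0.001]
force: [2.7, 2.0, 1.0]
finger_gap: 0.406
```

Emit:
{"method": "move_arm", "body": {"plan": [{"rx": 0, "ry": 0, "rz": 0, "tx": 0, "ty": 0, "tz": -0.4, "grip": 25}, {"rx": 0, "ry": 0, "rz": 0, "tx": 0, "ty": 0, "tz": -0.4, "grip": 25}, {"rx": 0, "ry": 0, "rz": 0, "tx": 0, "ty": 0, "tz": -0.4, "grip": 25}, {"rx": 0, "ry": 0, "rz": 0, "tx": 0, "ty": 0, "tz": -0.2, "grip": 25}, {"rx": 0, "ry": 0, "rz": 0, "tx": 0, "ty": 0, "tz": 0, "grip": 25}]}}

```text
time: 39.9
tcp_pos: [0.5385, 0.2222, 0.0356]
tool_rot: [0.061, 3.14, 0.001]
force: [0.5, 3.9, 10.1]
finger_gap: 0.403
```

Emit:
{"method": "move_arm", "body": {"plan": [{"rx": 0, "ry": 0, "rz": 0, "tx": 0, "ty": 0, "tz": -0.2, "grip": 25}, {"rx": 0, "ry": 0, "rz": 0, "tx": 0, "ty": 0, "tz": 0, "grip": 25}]}}

```text
time: 40.15
tcp_pos: [0.5397, 0.2222, 0.0355]
tool_rot: [0.061, 3.137, 0.002]
force: [-0.7, -1.6, 25.7]
finger_gap: 0.403
```

Emit:
{"method": "move_arm", "body": {"plan": [{"rx": 0, "ry": 0, "rz": 0, "tx": 0, "ty": 0, "tz": 0.2, "grip": 65}, {"rx": 0, "ry": 0, "rz": 0, "tx": 0, "ty": 0, "tz": 0, "grip": 65}, {"rx": 0, "ry": 0, "rz": 0, "tx": 0, "ty": 0, "tz": 0, "grip": 65}, {"rx": 0, "ry": 0, "rz": 0, "tx": 0, "ty": 0, "tz": 1, "grip": 65}, {"rx": 0, "ry": 0, "rz": 0, "tx": 0, "ty": 0, "tz": 4, "grip": 65}, {"rx": 0, "ry": 0, "rz": 0, "tx": 0, "ty": 0, "tz": 4, "grip": 65}, {"rx": 0, "ry": 0, "rz": 0, "tx": 0, "ty": 0, "tz": 4, "grip": 90}, {"rx": 0, "ry": 0, "rz": -3.6, "tx": -0.77, "ty": -4.8, "tz": 0, "grip": 90}, {"rx": 0, "ry": 0, "rz": -3.6, "tx": -0.77, "ty": -4.8, "tz": 0, "grip": 90}, {"rx": 0, "ry": 0, "rz": -3.6, "tx": -0.77, "ty": -4.8, "tz": 0, "grip": 90}, {"rx": 0, "ry": 0, "rz": -3.6, "tx": -0.77, "ty": -4.8, "tz": 0, "grip": 90}, {"rx": 0, "ry": 0, "rz": -3.6, "tx": -0.77, "ty": -4.8, "tz": 0, "grip": 90}, {"rx": 0, "ry": 0, "rz": -3.6, "tx": -0.77, "ty": -4.8, "tz": 0, "grip": 90}, {"rx": 0, "ry": 0, "rz": -3.6, "tx": -0.77, "ty": -4.8, "tz": 0, "grip": 90}, {"rx": 0, "ry": 0, "rz": -3.6, "tx": -0.77, "ty": -4.8, "tz": 0, "grip": 90}, {"rx": 0, "ry": 0, "rz": -3.6, "tx": -0.77, "ty": -4.8, "tz": 0, "grip": 90}, {"rx": 0, "ry": 0, "rz": -3.6, "tx": -0.77, "ty": -4.8, "tz": 0, "grip": 90}, {"rx": 0, "ry": 0, "rz": -3.6, "tx": -0.77, "ty": -4.8, "tz": 0, "grip": 90}, {"rx": 0, "ry": 0, "rz": 0, "tx": 0, "ty": 0, "tz": 0, "grip": 90}, {"rx": 0, "ry": 0, "rz": 0, "tx": 0, "ty": 0, "tz": 0, "grip": 90}]}}

```text
time: 42.65
tcp_pos: [0.4532, -0.3059, 0.1648]
tool_rot: [-1.122, -2.934, -0.0]
force: [-0.2, 0.1, 0.4]
finger_gap: 0.9
```

Emit:
{"method": "move_arm", "body": {"plan": [{"rx": 0, "ry": 0, "rz": 0, "tx": -0.1, "ty": 0, "tz": -4, "grip": 90}, {"rx": 0, "ry": 0, "rz": 0, "tx": 0, "ty": 0, "tz": -4, "grip": 90}, {"rx": 0, "ry": 0, "rz": 0, "tx": 0, "ty": 0, "tz": -3, "grip": 90}, {"rx": 0, "ry": 0, "rz": 0, "tx": 0, "ty": 0, "tz": -2.3, "grip": 90}, {"rx": 0, "ry": 0, "rz": 0, "tx": 0, "ty": 0, "tz": 0, "grip": 25}, {"rx": 0, "ry": 0, "rz": 0, "tx": 0, "ty": 0, "tz": 0, "grip": 25}, {"rx": 0, "ry": 0, "rz": 0, "tx": 0, "ty": 0, "tz": 0, "grip": 25}, {"rx": 0, "ry": 0, "rz": 0, "tx": 0, "ty": 0, "tz": 0, "grip": 25}, {"rx": 0, "ry": 0, "rz": 0, "tx": 0, "ty": 0, "tz": 0, "grip": 25}, {"rx": 0, "ry": 0, "rz": 0, "tx": 0, "ty": 0, "tz": 0, "grip": 25}]}}

```text
time: 43.9
tcp_pos: [0.453, -0.3067, 0.0335]
tool_rot: [1.121, 2.932, -0.001]
force: [-1.8, -1.0, 7.3]
finger_gap: 0.404
```

Emit:
{"method": "move_arm", "body": {"plan": [{"rx": 0, "ry": 0, "rz": 5.7, "tx": 0, "ty": 0, "tz": 0.05, "grip": 25}, {"rx": 0, "ry": 0, "rz": 5.7, "tx": 0, "ty": 0, "tz": 0.05, "grip": 25}, {"rx": 0, "ry": 0, "rz": 5.7, "tx": 0, "ty": 0, "tz": 0.05, "grip": 25}, {"rx": 0, "ry": 0, "rz": -5.7, "tx": 0, "ty": 0, "tz": 0.04, "grip": 25}, {"rx": 0, "ry": 0, "rz": -5.7, "tx": 0, "ty": 0, "tz": 0.04, "grip": 25}, {"rx": 0, "ry": 0, "rz": -5.7, "tx": 0, "ty": 0, "tz": 0.04, "grip": 25}, {"rx": 0, "ry": 0, "rz": -5.7, "tx": 0, "ty": 0, "tz": 0.04, "grip": 25}, {"rx": 0, "ry": 0, "rz": -5.7, "tx": 0, "ty": 0, "tz": 0.04, "grip": 25}, {"rx": 0, "ry": 0, "rz": -5.7, "tx": 0, "ty": 0, "tz": 0.04, "grip": 25}]}}

```text
time: 45.02
tcp_pos: [0.4525, -0.3064, 0.0361]
tool_rot: [1.549, 2.732, -0.001]
force: [0.3, -2.7, -5.2]
finger_gap: 0.407
```

Emit:
{"method": "move_arm", "body": {"plan": [{"rx": 0, "ry": 0, "rz": 5.7, "tx": 0, "ty": 0, "tz": 0.04, "grip": 25}, {"rx": 0, "ry": 0, "rz": 5.7, "tx": 0, "ty": 0, "tz": 0.04, "grip": 25}, {"rx": 0, "ry": 0, "rz": 5.7, "tx": 0, "ty": 0, "tz": 0.04, "grip": 25}, {"rx": 0, "ry": 0, "rz": 5.7, "tx": 0, "ty": 0, "tz": 0.04, "grip": 25}, {"rx": 0, "ry": 0, "rz": 5.7, "tx": 0, "ty": 0, "tz": 0.04, "grip": 25}, {"rx": 0, "ry": 0, "rz": 5.7, "tx": 0, "ty": 0, "tz": 0.04, "grip": 25}, {"rx": 0, "ry": 0, "rz": -5.7, "tx": 0, "ty": 0, "tz": 0.04, "grip": 25}, {"rx": 0, "ry": 0, "rz": -5.7, "tx": 0, "ty": 0, "tz": 0.04, "grip": 25}, {"rx": 0, "ry": 0, "rz": -5.7, "tx": 0, "ty": 0, "tz": 0.04, "grip": 25}, {"rx": 0, "ry": 0, "rz": -5.7, "tx": 0, "ty": 0, "tz": 0.04, "grip": 25}, {"rx": 0, "ry": 0, "rz": -5.7, "tx": 0, "ty": 0, "tz": 0.04, "grip": 25}, {"rx": 0, "ry": 0, "rz": -5.7, "tx": 0, "ty": 0, "tz": 0.04, "grip": 25}]}}

```text
time: 46.52
tcp_pos: [0.4526, -0.3065, 0.0412]
tool_rot: [1.549, 2.731, -0.001]
force: [0.8, -1.9, -2.9]
finger_gap: 0.405
```

Emit:
{"method": "move_arm", "body": {"plan": [{"rx": 0, "ry": 0, "rz": 5.7, "tx": 0, "ty": 0, "tz": 0.05, "grip": 25}, {"rx": 0, "ry": 0, "rz": 5.7, "tx": 0, "ty": 0, "tz": 0.05, "grip": 25}, {"rx": 0, "ry": 0, "rz": 5.7, "tx": 0, "ty": 0, "tz": 0.05, "grip": 25}, {"rx": 0, "ry": 0, "rz": 5.7, "tx": 0, "ty": 0, "tz": 0.05, "grip": 25}, {"rx": 0, "ry": 0, "rz": 5.7, "tx": 0, "ty": 0, "tz": 0.05, "grip": 25}, {"rx": 0, "ry": 0, "rz": 5.7, "tx": 0, "ty": 0, "tz": 0.05, "grip": 25}, {"rx": 0, "ry": 0, "rz": -5.7, "tx": 0, "ty": 0, "tz": 0.05, "grip": 25}, {"rx": 0, "ry": 0, "rz": -5.7, "tx": 0, "ty": 0, "tz": 0.05, "grip": 25}, {"rx": 0, "ry": 0, "rz": -5.7, "tx": 0, "ty": 0, "tz": 0.05, "grip": 25}, {"rx": 0, "ry": 0, "rz": -5.7, "tx": 0, "ty": 0, "tz": 0.05, "grip": 25}, {"rx": 0, "ry": 0, "rz": -5.7, "tx": 0, "ty": 0, "tz": 0.05, "grip": 25}, {"rx": 0, "ry": 0, "rz": -5.7, "tx": 0, "ty": 0, "tz": 0.05, "grip": 25}, {"rx": 0, "ry": 0, "rz": 5.7, "tx": 0, "ty": 0, "tz": 0.05, "grip": 25}, {"rx": 0, "ry": 0, "rz": 5.7, "tx": 0, "ty": 0, "tz": 0.05, "grip": 25}, {"rx": 0, "ry": 0, "rz": 5.7, "tx": 0, "ty": 0, "tz": 0.1, "grip": 25}, {"rx": 0, "ry": 0, "rz": 0, "tx": 0, "ty": 0, "tz": 0, "grip": 25}]}}

```text
time: 48.52
tcp_pos: [0.4526, -0.3062, 0.049]
tool_rot: [1.122, 2.933, -0.0]
force: [-0.0, 0.2, -3.2]
finger_gap: 0.407
```

Emit:
{"method": "move_arm", "body": {"plan": [{"rx": 0, "ry": 0, "rz": 0, "tx": 0, "ty": 0, "tz": 0.5, "grip": 25}, {"rx": 0, "ry": 0, "rz": 0, "tx": 0, "ty": 0, "tz": 1, "grip": 25}, {"rx": 0, "ry": 0, "rz": 0, "tx": 0, "ty": 0, "tz": 3, "grip": 25}, {"rx": 0, "ry": 0, "rz": 0, "tx": 0, "ty": 0, "tz": 3, "grip": 25}, {"rx": 0, "ry": 0, "rz": 0, "tx": 0, "ty": 0, "tz": 3.5, "grip": 25}, {"rx": 0, "ry": 0, "rz": 3.6, "tx": 0.74, "ty": 4.02, "tz": 0, "grip": 25}, {"rx": 0, "ry": 0, "rz": 3.6, "tx": 0.74, "ty": 4.02, "tz": 0, "grip": 25}, {"rx": 0, "ry": 0, "rz": 3.6, "tx": 0.74, "ty": 4.02, "tz": 0, "grip": 25}, {"rx": 0, "ry": 0, "rz": 3.6, "tx": 0.74, "ty": 4.02, "tz": 0, "grip": 25}, {"rx": 0, "ry": 0, "rz": 3.6, "tx": 0.74, "ty": 4.02, "tz": 0, "grip": 25}, {"rx": 0, "ry": 0, "rz": 3.6, "tx": 0.74, "ty": 4.02, "tz": 0, "grip": 25}, {"rx": 0, "ry": 0, "rz": 3.6, "tx": 0.74, "ty": 4.02, "tz": 0, "grip": 25}, {"rx": 0, "ry": 0, "rz": 3.6, "tx": 0.74, "ty": 4.02, "tz": 0, "grip": 25}, {"rx": 0, "ry": 0, "rz": 3.6, "tx": 0.74, "ty": 4.02, "tz": 0, "grip": 25}, {"rx": 0, "ry": 0, "rz": 3.6, "tx": 0.74, "ty": 4.02, "tz": 0, "grip": 25}, {"rx": 0, "ry": 0, "rz": 3.6, "tx": 0.74, "ty": 4.02, "tz": 0, "grip": 25}, {"rx": 0, "ry": 0, "rz": 0, "tx": 0, "ty": 0, "tz": -3, "grip": 25}, {"rx": 0, "ry": 0, "rz": 0, "tx": 0, "ty": 0, "tz": -3, "grip": 25}, {"rx": 0, "ry": 0, "rz": 0, "tx": 0, "ty": 0, "tz": 0, "grip": 25}]}}

```text
time: 50.9
tcp_pos: [0.5327, 0.136, 0.0969]
tool_rot: [-0.062, -3.138, 0.001]
force: [-0.9, -0.2, -2.9]
finger_gap: 0.406
```

Emit:
{"method": "move_arm", "body": {"plan": [{"rx": 0, "ry": 0, "rz": 0, "tx": 0.1, "ty": 0, "tz": -2, "grip": 25}, {"rx": 0, "ry": 0, "rz": 0, "tx": 0, "ty": 0, "tz": -1.7, "grip": 25}, {"rx": 0, "ry": 0, "rz": 0, "tx": 0, "ty": 0, "tz": -0.5, "grip": 25}, {"rx": 0, "ry": 0, "rz": 0, "tx": 0, "ty": 0, "tz": -0.5, "grip": 25}, {"rx": 0, "ry": 0, "rz": 0, "tx": 0, "ty": 0, "tz": -0.3, "grip": 25}, {"rx": 0, "ry": 0, "rz": 0, "tx": 0, "ty": 0, "tz": 0, "grip": 25}]}}

```text
time: 51.65
tcp_pos: [0.5353, 0.1363, 0.049]
tool_rot: [0.061, 3.139, 0.001]
force: [2.8, 2.9, 1.3]
finger_gap: 0.404
```

Emit:
{"method": "move_arm", "body": {"plan": [{"rx": 0, "ry": 0, "rz": 0, "tx": 0, "ty": 0, "tz": -0.4, "grip": 25}, {"rx": 0, "ry": 0, "rz": 0, "tx": 0, "ty": 0, "tz": -0.4, "grip": 25}, {"rx": 0, "ry": 0, "rz": 0, "tx": 0, "ty": 0, "tz": -0.4, "grip": 25}, {"rx": 0, "ry": 0, "rz": 0, "tx": 0, "ty": 0, "tz": -0.2, "grip": 25}, {"rx": 0, "ry": 0, "rz": 0, "tx": 0, "ty": 0, "tz": 0, "grip": 25}]}}

```text
time: 52.28
tcp_pos: [0.5355, 0.1365, 0.0355]
tool_rot: [0.061, 3.139, 0.002]
force: [1.0, 2.6, 7.1]
finger_gap: 0.405
```

Emit:
{"method": "move_arm", "body": {"plan": [{"rx": 0, "ry": 0, "rz": 0, "tx": 0, "ty": 0, "tz": -0.2, "grip": 25}, {"rx": 0, "ry": 0, "rz": 0, "tx": 0, "ty": 0, "tz": 0, "grip": 25}]}}

```text
time: 52.52
tcp_pos: [0.5367, 0.1365, 0.0354]
tool_rot: [0.061, 3.136, 0.002]
force: [0.2, 0.4, 23.1]
finger_gap: 0.402
```

Emit:
{"method": "move_arm", "body": {"plan": [{"rx": 0, "ry": 0, "rz": 0, "tx": 0, "ty": 0, "tz": 0.2, "grip": 65}, {"rx": 0, "ry": 0, "rz": 0, "tx": 0, "ty": 0, "tz": 0, "grip": 65}, {"rx": 0, "ry": 0, "rz": 0, "tx": 0, "ty": 0, "tz": 0, "grip": 65}, {"rx": 0, "ry": 0, "rz": 0, "tx": 0, "ty": 0, "tz": 1, "grip": 65}, {"rx": 0, "ry": 0, "rz": 0, "tx": 0, "ty": 0, "tz": 4, "grip": 65}, {"rx": 0, "ry": 0, "rz": 0, "tx": 0, "ty": 0, "tz": 4, "grip": 65}, {"rx": 0, "ry": 0, "rz": 0, "tx": 0, "ty": 0, "tz": 5, "grip": 60}, {"rx": 0, "ry": 0, "rz": -9, "tx": -1.26, "ty": 1.31, "tz": 0, "grip": 50}, {"rx": 0, "ry": 0, "rz": -9, "tx": -1.26, "ty": 1.31, "tz": 0, "grip": 50}, {"rx": 0, "ry": 0, "rz": -9, "tx": -1.26, "ty": 1.31, "tz": 0, "grip": 50}, {"rx": 0, "ry": 0, "rz": -9, "tx": -1.26, "ty": 1.31, "tz": 0, "grip": 50}, {"rx": 0, "ry": 0, "rz": -9, "tx": -1.26, "ty": 1.31, "tz": 0, "grip": 50}, {"rx": 0, "ry": 0, "rz": -9, "tx": -1.26, "ty": 1.31, "tz": 0, "grip": 50}, {"rx": 0, "ry": 0, "rz": -9, "tx": -1.26, "ty": 1.31, "tz": 0, "grip": 50}, {"rx": 0, "ry": 0, "rz": -9, "tx": -1.26, "ty": 1.31, "tz": 0, "grip": 50}, {"rx": 0, "ry": 0, "rz": -9, "tx": -1.26, "ty": 1.31, "tz": 0, "grip": 50}, {"rx": 0, "ry": 0, "rz": -9, "tx": -1.26, "ty": 1.31, "tz": 0, "grip": 50}, {"rx": 0, "ry": 0, "rz": 0, "tx": 0, "ty": 0, "tz": 0, "grip": 50}]}}

```text
time: 54.78
tcp_pos: [0.4082, 0.2675, 0.1748]
tool_rot: [2.262, 2.18, 0.001]
force: [0.2, 0.1, -0.2]
finger_gap: 0.498
```

```bash
python3 - <<'E'
from h import *
f=capture('scene')['frame']
cv2.imwrite('pics/crop9.png',cv2.resize(f[70:270,230:510,::-1],None,fx=2.8,fy=2.8,interpolation=cv2.INTER_CUBIC))
E
```

```text
(no output)
```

View pics/crop9.png

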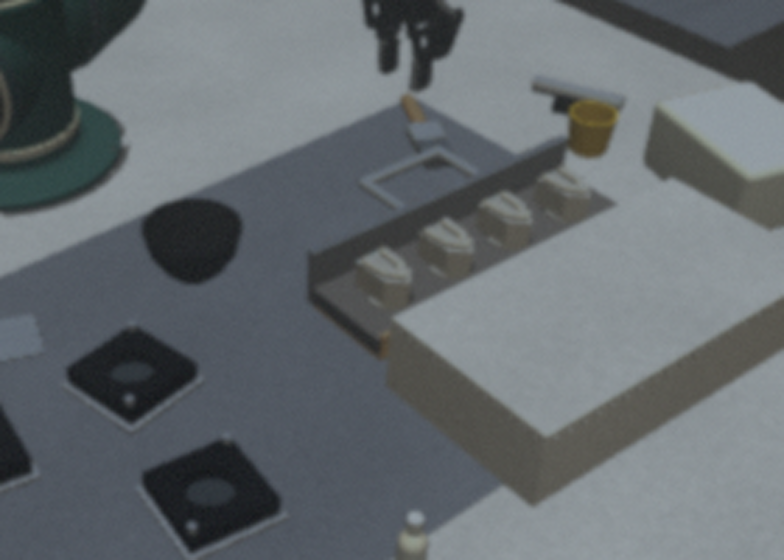

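All four casts sit level in the drawer. Now pushing it shut with the fingers straddling the bar.

Emit:
{"method": "move_arm", "body": {"plan": [{"rx": 0, "ry": 0, "rz": 0, "tx": 0, "ty": 0, "tz": -4, "grip": 50}, {"rx": 0, "ry": 0, "rz": 0, "tx": 0, "ty": 0, "tz": -4, "grip": 50}, {"rx": 0, "ry": 0, "rz": 0, "tx": 0, "ty": 0, "tz": -4.1, "grip": 50}, {"rx": 0, "ry": 0, "rz": 0, "tx": 0, "ty": 0, "tz": 0, "grip": 30}, {"rx": 0, "ry": 0, "rz": 0, "tx": 0, "ty": 0, "tz": 0, "grip": 30}, {"rx": 0, "ry": 0, "rz": 0, "tx": 0.5, "ty": -0.02, "tz": 0, "grip": 30}, {"rx": 0, "ry": 0, "rz": 0, "tx": 0.7, "ty": -0.03, "tz": 0, "grip": 30}, {"rx": 0, "ry": 0, "rz": 0, "tx": 1.2, "ty": -0.05, "tz": 0, "grip": 30}, {"rx": 0, "ry": 0, "rz": 0, "tx": 1.2, "ty": -0.05, "tz": 0, "grip": 30}, {"rx": 0, "ry": 0, "rz": 0, "tx": 1.2, "ty": -0.05, "tz": 0, "grip": 30}, {"rx": 0, "ry": 0, "rz": 0, "tx": 1.2, "ty": -0.05, "tz": 0, "grip": 30}, {"rx": 0, "ry": 0, "rz": 0, "tx": 1.2, "ty": -0.05, "tz": 0, "grip": 30}, {"rx": 0, "ry": 0, "rz": 0, "tx": 1.2, "ty": -0.05, "tz": 0, "grip": 30}, {"rx": 0, "ry": 0, "rz": 0, "tx": 1.2, "ty": -0.05, "tz": 0, "grip": 30}, {"rx": 0, "ry": 0, "rz": 0, "tx": 1.2, "ty": -0.05, "tz": 0, "grip": 30}, {"rx": 0, "ry": 0, "rz": 0, "tx": 1.0, "ty": -0.04, "tz": 0, "grip": 30}, {"rx": 0, "ry": 0, "rz": 0, "tx": 0.8, "ty": -0.03, "tz": 0, "grip": 30}, {"rx": 0, "ry": 0, "rz": 0, "tx": 0.5, "ty": -0.02, "tz": 0, "grip": 30}, {"rx": 0, "ry": 0, "rz": 0, "tx": 0.5, "ty": -0.02, "tz": 0, "grip": 30}, {"rx": 0, "ry": 0, "rz": 0, "tx": 0, "ty": 0, "tz": 0, "grip": 30}]}}

```text
time: 57.32
tcp_pos: [0.5451, 0.2614, 0.0532]
tool_rot: [2.264, 2.177, 0.001]
force: [0.0, -0.5, 0.6]
finger_gap: 0.302
```

Emit:
{"method": "move_arm", "body": {"plan": [{"rx": 0, "ry": 0, "rz": 0, "tx": 0.4, "ty": 0, "tz": 0, "grip": 30}, {"rx": 0, "ry": 0, "rz": 0, "tx": 0.4, "ty": 0, "tz": 0, "grip": 30}, {"rx": 0, "ry": 0, "rz": 0, "tx": 0.4, "ty": 0, "tz": 0, "grip": 30}, {"rx": 0, "ry": 0, "rz": 0, "tx": 0.3, "ty": 0, "tz": 0, "grip": 30}, {"rx": 0, "ry": 0, "rz": 0, "tx": 0, "ty": 0, "tz": 0, "grip": 30}]}}

```text
time: 57.95
tcp_pos: [0.5601, 0.2616, 0.0533]
tool_rot: [2.265, 2.177, 0.001]
force: [-0.4, -0.3, -0.7]
finger_gap: 0.299
```

Emit:
{"method": "move_arm", "body": {"plan": [{"rx": 0, "ry": 0, "rz": 0, "tx": 0.3, "ty": 0, "tz": 0, "grip": 30}, {"rx": 0, "ry": 0, "rz": 0, "tx": 0.2, "ty": 0, "tz": 0, "grip": 30}, {"rx": 0, "ry": 0, "rz": 0, "tx": 0, "ty": 0, "tz": 0, "grip": 30}]}}

```text
time: 58.32
tcp_pos: [0.5649, 0.2615, 0.0532]
tool_rot: [2.264, 2.177, 0.0]
force: [-0.1, 0.4, -0.0]
finger_gap: 0.301
```

```bash
python3 - <<'E'
from h import *
f=capture('scene')['frame']
cv2.imwrite('pics/crop10.png',cv2.resize(f[70:230,330:530,::-1],None,fx=3.6,fy=3.6,interpolation=cv2.INTER_CUBIC))
E
```

```text
(no output)
```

View pics/crop10.png

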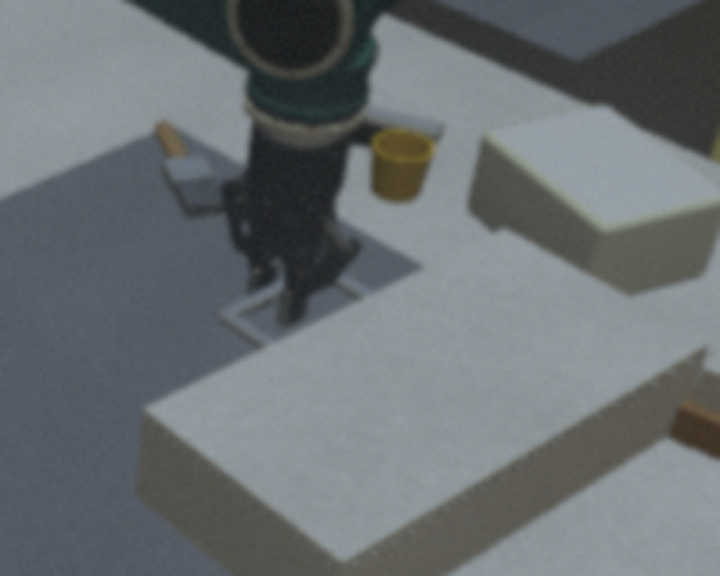

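Emit:
{"method": "move_arm", "body": {"plan": [{"rx": 0, "ry": 0, "rz": 0, "tx": 0.2, "ty": 0, "tz": 0, "grip": 30}, {"rx": 0, "ry": 0, "rz": 0, "tx": 0.2, "ty": 0, "tz": 0, "grip": 30}, {"rx": 0, "ry": 0, "rz": 0, "tx": 0, "ty": 0, "tz": 0, "grip": 30}]}}

```text
time: 58.75
tcp_pos: [0.5654, 0.2615, 0.053]
tool_rot: [-2.26, -2.175, 0.01]
force: [-35.3, -3.6, 18.0]
finger_gap: 0.298
```

Emit:
{"method": "move_arm", "body": {"plan": [{"rx": 0, "ry": 0, "rz": 0, "tx": 0.2, "ty": 0, "tz": 0, "grip": 30}, {"rx": 0, "ry": 0, "rz": 0, "tx": 0.2, "ty": 0, "tz": 0, "grip": 30}, {"rx": 0, "ry": 0, "rz": 0, "tx": 0, "ty": 0, "tz": 0, "grip": 30}]}}

```text
time: 59.12
tcp_pos: [0.5658, 0.2615, 0.0528]
tool_rot: [-2.256, -2.172, 0.022]
force: [-70.9, -8.8, 36.2]
finger_gap: 0.301
```

Emit:
{"method": "move_arm", "body": {"plan": [{"rx": 0, "ry": 0, "rz": 0, "tx": -0.7, "ty": 0, "tz": 0, "grip": 30}, {"rx": 0, "ry": 0, "rz": 0, "tx": -0.6, "ty": 0, "tz": 0, "grip": 30}, {"rx": 0, "ry": 0, "rz": 0, "tx": 0, "ty": 0, "tz": 0, "grip": 50}, {"rx": 0, "ry": 0, "rz": 0, "tx": 0, "ty": 0, "tz": 0, "grip": 50}, {"rx": 0, "ry": 0, "rz": 0, "tx": 0, "ty": 0, "tz": 3, "grip": 50}, {"rx": 0, "ry": 0, "rz": 0, "tx": 0, "ty": 0, "tz": 5, "grip": 50}, {"rx": 0, "ry": 0, "rz": 0, "tx": 0, "ty": 0, "tz": 5, "grip": 50}, {"rx": 0, "ry": 0, "rz": 0, "tx": -2, "ty": -5, "tz": 2, "grip": 50}, {"rx": 0, "ry": 0, "rz": 0, "tx": -2, "ty": -5, "tz": 0, "grip": 50}, {"rx": 0, "ry": 0, "rz": 0, "tx": -2, "ty": -5, "tz": 0, "grip": 50}, {"rx": 0, "ry": 0, "rz": 0, "tx": -2, "ty": -5, "tz": 0, "grip": 50}, {"rx": 0, "ry": 0, "rz": 0, "tx": 0, "ty": 0, "tz": 0, "grip": 50}, {"rx": 0, "ry": 0, "rz": 0, "tx": 0, "ty": 0, "tz": 0, "grip": 50}]}}

```text
time: 60.75
tcp_pos: [0.4801, 0.0615, 0.2034]
tool_rot: [2.265, 2.176, 0.001]
force: [0.0, 0.9, -0.7]
finger_gap: 0.503
```

```bash
python3 - <<'E'
from h import *
import pickle
c=capture('top');save('top2.png',c)
E
```

```text
(no output)
```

View pics/top2.png

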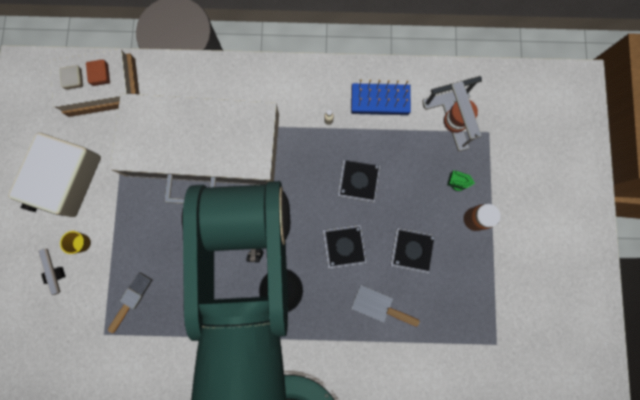

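The drawer is shut (bar at about row 202, previously 207). The three formers are empty and down, and the jar and green part are unmoved.

```bash
python3 -c "
from workcell import hand_in
print(hand_in())"
```

```text
the job is handed in; nothing more can be done
None
```

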